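Weigh two moulded sample plugs and nest the heavier one

ROBOT

A 6-joint arm with a two-finger parallel gripper is mounted at the origin on the work surface. World frame = base frame: x ahead of the robot, y to its left, z up, the work surface at z = 0. Lengths are in mm, angles in rad, forces in N, time in s.
With the tool pointing down it reaches from about 275 to 750 mm from the base axis. Payload 10.2 kg.
Tool frame: the origin (TCP) lies at the centre of the arm's flange, where the gripper is bolted on; the fingertips stand 173 mm ahead of it and the grasp point (between the pads) lies 155 mm ahead of it; z points along the fingers, y is the line along which they close (so a half turn about z gives the same grasp; the last joint's range is limited). The gripper opens to 85 mm and grips with 20 to 120 N. Pads are 22 mm wide; open, the fingers measure 114 mm over their backs; the gripper's body (76 mm by 85 mm) begins 54 mm behind the grasp point. The pads swing forward as they close: fully open they stand 13 mm farther back than shut.
Start: joints at [-1.423, 0.313, 1.498, -0, 1.331, -0.223], TCP at [190.228, -489.332, 404.694] pointing down, gripper open.
Joint ranges: [-2.94, 2.94], [-0.97, 2.17], [0.19, 2.56], [-1.23, 4.37], [0.02, 3.11], [-2.88, 2.88]. Speed limits (rad/s): [2.39, 2.39, 3.01, 3.14, 3.14, 3.14].

INTERFACE

Orientations are given as a unit quaternion [w, x, y, z].
In Python, from rig import ctrl gives the robot as it stands.
- The arm moves only by the shell command python3 steer.py [OPENING] [FORCE], which reads ROWS from standard input. ROWS is one flat JSON list of numbers that holds 1 to 8 rows one after another, with no inner brackets; each row has 6 numbers: dx, dy, dz in mm, then a rotation vector rx, ry, rz in rad; each row is the pose to reach, as a shift and turn from the pose commanded when the command began, along the tool's axes at that moment; what a row does not reach only later rows make up. A row lasts 1/10 s, in which the tool goes at most 50 mm and 0.15 rad, less where a joint would pass 70% of its speed; a pose out of reach is approached as far as the arm can. OPENING is the opening from 0.0 (shut) to 1.0 (fully open), set as the command begins (- or left out keeps the last). The fingers move at their own pace and stop on an object; FORCE is the grip in N (left out, the last holds). Time passes only in rows, so rows that do not move let the fingers close. It prints the time, the measured TCP pose, the force, the opening and the grip force at its end. Input that does not fit is refused with a message, and nothing moves.
- ctrl.sense(): the state, without advancing time (a new reading comes with each control period).
- ctrl.capture(name): name is "scene" or "top" or "wrist"; returns the picture (420x560x3 uint8, red, green, blue); there is no depth.
- ctrl.calibration(name): a dict with "fx", "fy", "cx", "cy" (pixels), "position" and "attitude" of the camera in the world. Camera axes: x right, y down, z forward; pixel columns grow to the right and rows downward; lengths in mm; the calibration is good to about 2 mm. The wrist camera is an equidistant fisheye: a pixel r from the principal point sees the ray r / f radians off the axis. A picture is of the moment at which its call begins: read the wrist's pose just before it. calibration takes no time and is no camera call; for the wrist camera it gives the pose at the moment of the call.
- ctrl.finish_job(): hands the job in; it is judged then, once.
The state is a dict: "time_s": time; "joints": joint angles; "dq": joint speeds; "tau": joint torques, N m; "eef_pos": TCP position; "ee_rot": TCP orientation; "force": force on the tool from outside, world axes, zero at the start; "wrist_torque": the same for the moment, N m; "grip_width": opening from 0.0 (shut) to 1.0 (fully open); "grip_force": force on a finger pad.
Only numpy, scipy, OpenCV 4.12 (cv2) and the standard library are available. Lean on these libraries where they do the work, as an engineer would, in place of code of your own. Each camera call takes 0.05 s, during which the arm holds its last target. There are 200 camera calls.

TASK

Set the two sample plugs from the wooden rack upright in the two pans of the pivot balance, one in each, let go and see which side drops. Take the plug whose side dropped, put it foot first into the bore of the blue nest block and bed it by pressing it down with about 10 newtons for a second, then let it go there; leave the other plug standing in its pan. Be gentle: never load the balance or the nest with more than 20 newtons, and leave the plug in the white dish, the jar and the washer alone.

Things in the scene. Friction and masses are not known exactly. Their poses are not given: they have to be found in the camera images.
- plug_1: one of three look-alike tan plugs, upright: round foot 26 mm wide, 34 mm tall (3 mm chamfer below), then a round neck 16 mm wide from 34 mm to the top at 72 mm. Origin: centre of the underside, z up the plug. 25 to 70 g; weight not told by looks, any two differ by 6 g or more. Two of the three start in the rack, one in the dish; which varies.
- plug_2: one of three look-alike tan plugs, upright: round foot 26 mm wide, 34 mm tall (3 mm chamfer below), then a round neck 16 mm wide from 34 mm to the top at 72 mm. Origin: centre of the underside, z up the plug. 25 to 70 g; weight not told by looks, any two differ by 6 g or more. Two of the three start in the rack, one in the dish; which varies.
- plug_3: one of three look-alike tan plugs, upright: round foot 26 mm wide, 34 mm tall (3 mm chamfer below), then a round neck 16 mm wide from 34 mm to the top at 72 mm. Origin: centre of the underside, z up the plug. 25 to 70 g; weight not told by looks, any two differ by 6 g or more. Two of the three start in the rack, one in the dish; which varies.
- rack: fixed light-wood plate 70 x 170 x 12 mm with two round recesses 30 mm wide, 6 mm deep (floor 6 mm above the table), centred 45 mm either side of its middle along its y. Origin: centre of the underside.
- dish: fixed round white dish 72 mm across, 14 mm high, floor 6 mm above the table, holding the third plug, which is not to be weighed. Origin: centre of the underside.
- balance: fixed grey base of the pivot balance, 100 x 120 x 12 mm, with two steel posts 84 mm high carrying the beam's pivot (75 mm above the table). Origin: centre of the underside. The beam runs along its y; its x is the pivot line. A thin red pointer stands up 48 mm above the pivot.
- beam (a joint): tilt of the balance beam, rad, from stop at -0.09 to stop at 0.09: 0 level, positive when the blue pan (balance's +y arm) is down, negative when the orange pan (-y arm) is down. Light pivot: empty, it rests about level; a 6 g difference takes it to its stop in about a second. The pans are fixed to the beam, so a plug in a pan leans as the beam does.
- pan_blue (a point): centre of the floor of the blue pan, 120 mm from the pivot along the balance's +y, 40 mm below the pivot line when level (35 mm above the table; about 11 mm lower or higher at the stops). Round pan, 38 mm wide inside, 46 mm outside, rim 6 mm above its floor. Axes are the beam's.
- pan_orange (a point): the same for the orange pan, on the balance's -y arm. Either pan gives way to a light touch until the beam meets its stop, where it is rigid: pressing on a pan there, or dragging down a plug in it, loads the balance.
- nest: fixed blue steel block 80 x 80 x 55 mm with an upright bore in its middle, 28 mm wide, 3 mm chamfer at the mouth. In the bore a dark pad on a spring of about 5 N/mm (14 mm travel) carries the plug's foot. The unloaded pad lies 8 to 22 mm below the mouth, different each time and not measured: find it by feel. Origin: centre of the underside.
- nest_mouth (a point): centre of the bore's mouth, level with the top face of the block (55 mm above the table); z up.
- jar: bystander: closed amber jar, 54 mm wide, 75 mm tall, loose. Origin: centre of the underside.
- washer: bystander: white plastic washer, 44 mm wide, 8 mm thick, lying loose. Origin: centre of the underside.

How it is judged (in metres and radians):
On the way, in this order (a step that is already met when the one before it is completed fails the run):
1. the two rack plugs stand in opposite pans, untouched, and one side of the beam has dropped (beyond 0.07 rad) (((((distance between plug_1 and pan_blue below 0.012 m and angle between each of plug_1, plug_2's own z axis and vertical below 0.2 rad and distance between plug_2 and pan_orange below 0.012 m) or (distance between plug_1 and pan_orange below 0.012 m and angle between each of plug_1, plug_2's own z axis and vertical below 0.2 rad and distance between plug_2 and pan_blue below 0.012 m)) and contact force between each of plug_1, plug_2 and the fingers below 0.05 N) or (((distance between plug_1 and pan_blue below 0.012 m and angle between each of plug_1, plug_3's own z axis and vertical below 0.2 rad and distance between plug_3 and pan_orange below 0.012 m) or (distance between plug_1 and pan_orange below 0.012 m and angle between each of plug_1, plug_3's own z axis and vertical below 0.2 rad and distance between plug_3 and pan_blue below 0.012 m)) and contact force between each of plug_1, plug_3 and the fingers below 0.05 N) or (((distance between plug_2 and pan_blue below 0.012 m and angle between each of plug_2, plug_3's own z axis and vertical below 0.2 rad and distance between plug_3 and pan_orange below 0.012 m) or (distance between plug_2 and pan_orange below 0.012 m and angle between each of plug_2, plug_3's own z axis and vertical below 0.2 rad and distance between plug_3 and pan_blue below 0.012 m)) and contact force between each of plug_2, plug_3 and the fingers below 0.05 N)) and (value of joint beam above 0.07 rad or value of joint beam below -0.07 rad)), for 0.3 s.
2. the plug whose side dropped is upright in the nest's bore, foot more than 5 mm below the mouth, and pressed down with more than 7 N for 0.5 s (((horizontal distance between plug_1 and nest_mouth below 0.004 m and angle between plug_1's own z axis and vertical below 0.1 rad and z of plug_1 in the frame of nest_mouth below -0.005 m and contact force between plug_1 and nest above 7 N) or (horizontal distance between plug_2 and nest_mouth below 0.004 m and angle between plug_2's own z axis and vertical below 0.1 rad and z of plug_2 in the frame of nest_mouth below -0.005 m and contact force between plug_2 and nest above 7 N))), for 0.5 s.
At the end, for the whole second after the job is handed in: Heavier plug released, at rest in the bore: upright (0.1 rad), within 4 mm of the bore's centre, foot over 5 mm below the mouth. Lighter plug released in a pan: foot within 12 mm of the pan's centre, lean under 0.2 rad. Third plug upright in the dish (((horizontal distance between plug_2 and nest_mouth below 0.004 m and angle between each of plug_2, plug_3's own z axis and vertical below 0.1 rad and z of plug_2 in the frame of nest_mouth below -0.005 m and horizontal distance between plug_3 and dish below 0.03 m and height (world z) of plug_3 below 0.012 m and ((distance between plug_1 and pan_blue below 0.012 m and angle between plug_1's own z axis and vertical below 0.2 rad) or (distance between plug_1 and pan_orange below 0.012 m and angle between plug_1's own z axis and vertical below 0.2 rad)) and linear speed of each of plug_2, plug_1 below 0.02 m/s and contact force between each of plug_2, plug_1 and the fingers below 0.05 N) or (horizontal distance between plug_2 and nest_mouth below 0.004 m and angle between each of plug_2, plug_1's own z axis and vertical below 0.1 rad and z of plug_2 in the frame of nest_mouth below -0.005 m and horizontal distance between plug_1 and dish below 0.03 m and height (world z) of plug_1 below 0.012 m and ((distance between plug_3 and pan_blue below 0.012 m and angle between plug_3's own z axis and vertical below 0.2 rad) or (distance between plug_3 and pan_orange below 0.012 m and angle between plug_3's own z axis and vertical below 0.2 rad)) and linear speed of each of plug_2, plug_3 below 0.02 m/s and contact force between each of plug_2, plug_3 and the fingers below 0.05 N) or (horizontal distance between plug_1 and nest_mouth below 0.004 m and angle between each of plug_1, plug_2's own z axis and vertical below 0.1 rad and z of plug_1 in the frame of nest_mouth below -0.005 m and horizontal distance between plug_2 and dish below 0.03 m and height (world z) of plug_2 below 0.012 m and ((distance between plug_3 and pan_blue below 0.012 m and angle between plug_3's own z axis and vertical below 0.2 rad) or (distance between plug_3 and pan_orange below 0.012 m and angle between plug_3's own z axis and vertical below 0.2 rad)) and linear speed of each of plug_1, plug_3 below 0.02 m/s and contact force between each of plug_1, plug_3 and the fingers below 0.05 N))); the robot touches nothing.
It fails at once if the balance is loaded with more than 20 N (contact force between balance and anything else above 20 N).
It fails at once if the nest is loaded with more than 20 N (contact force between nest and anything else above 20 N).
It fails at once if the jar is moved more than 20 mm (distance of jar from where it was at the start of the episode above 0.02 m).
It fails at once if the washer is moved more than 20 mm (distance of washer from where it was at the start of the episode above 0.02 m).
It also fails if it takes over 72 s, if anything falls off the work surface, if the arm or the gripper's body presses on something with over 40 N, if the wrist force passes 120 N, or if a joint passes its speed limit or range.

## Working session

There is one attempt and no reset: what is moved stays moved. The work goes in short steps, Python scripts to look and compute and a shell command to move; the robot and the scene stay as the last step left them, time stands still between calls to the robot, and variables do not carry over. Pictures are saved under pics/ and viewed, at most 10 in all, crops included, and the job is handed in when it is done.

```bash
ls; mkdir -p pics
python3 - <<'E'
from rig import ctrl
import cv2
for n in ("scene","top"):
    im=ctrl.capture(n); cv2.imwrite(f"pics/{n}0.png",im[:,:,::-1]); print(n,ctrl.calibration(n))
print(ctrl.sense())
E
```

```text
pics
rig.py
steer.py
scene {'fx': 406.4531438394702, 'fy': 406.4531438394702, 'cx': 280.4437852735014, 'cy': 201.40872923924434, 'position': array([1193.12771781,  -42.8250196 ,  652.63638077]), 'attitude': array([-0.28847794,  0.66026105,  0.63921503, -0.26877496])}
top {'fx': 401.624008017154, 'fy': 401.624008017154, 'cx': 278.4773276631873, 'cy': 209.98262707808885, 'position': array([ 389.88612229,  -12.65860134, 1059.8950513 ]), 'attitude': array([-0.08236193,  0.70501074, -0.69986202,  0.0798093 ])}
{'time_s': 0.1, 'joints': array([-1.42338648e+00,  3.13386374e-01,  1.49837152e+00, -2.03290371e-05,
        1.33096366e+00, -2.23404863e-01]), 'dq': array([-0.00143623, -0.00137723, -0.00195012, -0.00054298, -0.00140834,
        0.00010432]), 'tau': array([ 2.60644032e-03, -4.12901330e+01, -2.60140568e+01, -1.38865148e-04,
        3.05780952e-03,  7.15633206e-06]), 'eef_pos': array([ 190.22636794, -489.28804489,  404.19218884]), 'ee_rot': array([-5.64422127e-04,  9.82860635e-01,  1.84349271e-01,  1.15776081e-05]), 'force': array([0.45328849, 0.85136651, 0.0928295 ]), 'wrist_torque': array([-0.03901307, -0.01256744, -0.00704472]), 'grip_force': 0.0, 'grip_width': 1.006335424342389}
```
View pics/scene0.png

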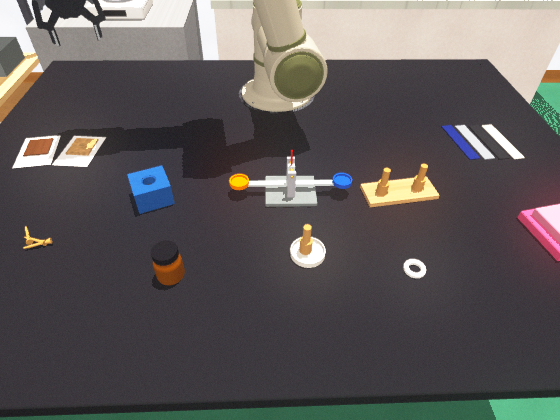

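View pics/top0.png

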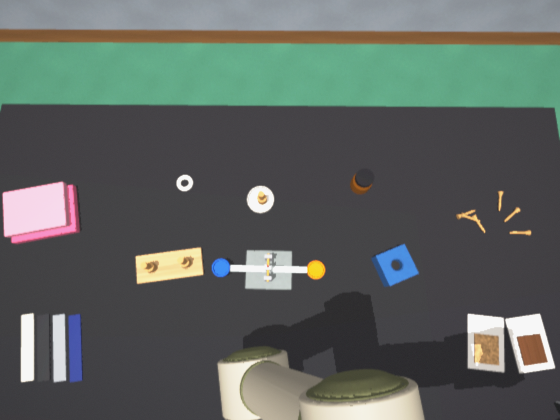

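Scene: the two rack plugs are at about (383,182) and (420,178), the dish plug at (307,240), the nest bore at (149,180), and the orange and blue pans at (239,182) and (342,181). Top: rack plugs at (151,267) and (186,263), blue pan (221,268), orange pan (316,270), nest (397,264).

Create h.py:
```python
import numpy as np, cv2
from scipy.spatial.transform import Rotation as R
def rot(q): return R.from_quat([q[1],q[2],q[3],q[0]])
def ray(c,uv,fish=False):
    d=np.array([(uv[0]-c['cx'])/c['fx'],(uv[1]-c['cy'])/c['fy']])
    if fish:
        r=np.hypot(*d); v=np.array([*(d/r*np.sin(r)),np.cos(r)]) if r>1e-9 else np.array([0,0,1.])
    else: v=np.array([*d,1.])
    return np.array(c['position']),rot(c['attitude']).apply(v)
def plane(c,uv,z,fish=False):
    p,d=ray(c,uv,fish); return (p+d*(z-p[2])/d[2]).round(1)
def proj(c,P,fish=False):
    v=rot(c['attitude']).inv().apply(np.asarray(P,float)-c['position'])
    r=np.hypot(v[0],v[1]); s=np.arctan2(r,v[2])/r if fish else 1/v[2]
    return np.array([c['cx']+c['fx']*v[0]*s,c['cy']+c['fy']*v[1]*s])
def blobs(im,lo,hi,amin=20):
    m=cv2.inRange(cv2.cvtColor(im,cv2.COLOR_RGB2HSV),lo,hi)
    cs,_=cv2.findContours(m,cv2.RETR_EXTERNAL,cv2.CHAIN_APPROX_NONE)
    return m,[c for c in cs if cv2.contourArea(c)>amin]
```

Run:
```python
from h import *
from rig import ctrl
for n in ("top","scene"):
    im=cv2.imread(f"pics/{n}0.png")[:,:,::-1].copy(); c=ctrl.calibration(n)
    for nm,lo,hi,z in (("blue",(105,150,60),(125,255,255),(41,55)),("orange",(10,200,150),(25,255,255),(41,12)),("tanwood",(10,60,80),(25,220,255),(12,)),("white",(0,0,200),(180,40,255),(14,8))):
        for k in blobs(im,lo,hi,60)[1]:
            (x,y),(w,h),a=cv2.minAreaRect(k)
            print(n,nm,(round(x),round(y)),(round(w),round(h),round(a)),[plane(c,(x,y),q) for q in z])
```

```text
top blue (220, 267) (18, 17, 90) [array([479.5, 137.1,  41. ]), array([478.3, 135. ,  55. ])]
top blue (394, 265) (33, 37, 67) [array([ 487.2, -301.7,   41. ]), array([ 485.9, -297.7,   55. ])]
top orange (316, 269) (16, 18, 0) [array([ 476.3, -103.7,   41. ]), array([ 478.8, -106.3,   12. ])]
top tanwood (532, 349) (31, 23, 75) [array([ 286. , -637.4,   12. ])]
top tanwood (486, 349) (30, 24, 90) [array([ 285.2, -524.3,   12. ])]
top tanwood (316, 270) (19, 17, 90) [array([ 477.5, -105. ,   12. ])]
top tanwood (169, 265) (29, 69, 82) [array([486. , 276.4,  12. ])]
top tanwood (520, 232) (5, 22, 90) [array([ 578.5, -646.1,   12. ])]
top tanwood (473, 218) (34, 16, 28) [array([ 617. , -526.9,   12. ])]
top tanwood (512, 215) (6, 20, 45) [array([ 625.7, -630.9,   12. ])]
top tanwood (261, 198) (11, 10, 45) [array([667.9,  39.5,  12. ])]
top tanwood (500, 200) (21, 6, 90) [array([ 665.4, -603.7,   12. ])]
top tanwood (359, 186) (21, 16, 32) [array([ 704.1, -225.8,   12. ])]
top tanwood (280, 36) (559, 12, 0) [array([1166.3,   -6.9,   12. ])]
top white (361, 412) (24, 101, 84) [array([ 1
[... 3067 characters left out ...]
3, 20) (11, 38, 90) [array([-601.4, -838.1,   14. ]), array([-618.2, -845.6,    8. ])]
scene white (45, 13) (10, 16, 22) [array([-685.5, -985.1,   14. ]), array([-703.2, -993.9,    8. ])]
scene white (91, 8) (17, 7, 40) [array([-759.9, -808.3,   14. ]), array([-778.2, -815.4,    8. ])]
scene white (430, 34) (267, 100, 10) [array([-450.5,  636.6,   14. ]), array([-465.9,  642.9,    8. ])]
scene white (224, 30) (59, 57, 90) [array([-501.6, -197.7,   14. ]), array([-517.5, -199.2,    8. ])]
scene white (145, 13) (94, 26, 0) [array([-691.3, -556.9,   14. ]), array([-709. , -561.7,    8. ])]
scene white (18, 26) (52, 36, 90) [array([ -540.1, -1038.4,    14. ]), array([ -556.4, -1047.8,     8. ])]
```

```bash
echo '[345,-71,0,0,0,-1.2,345,-71,0,0,0,-1.2,345,-71,0,0,0,-1.2,345,-71,0,0,0,-1.2,345,-71,0,0,0,-1.2,345,-71,0,0,0,-1.2,345,-71,0,0,0,-1.2,345,-71,0,0,0,-1.2]' | python3 steer.py
echo '[0,0,0,0,0,0,0,0,0,0,0,0,0,0,0,0,0,0]' | python3 steer.py
python3 - <<'E'
from h import *
from rig import ctrl
s=ctrl.sense(); c=ctrl.calibration("wrist"); im=ctrl.capture("wrist"); cv2.imwrite("pics/w1.png",im[:,:,::-1])
print(s['eef_pos'],s['ee_rot'],s['joints'],c)
for P in ((486,-298,55),(486,-298,0)): print(proj(c,P,True))
E
```

```text
time_s: 0.9
eef_pos: [489.4, -294.7, 404.0]
ee_rot: [-0.0, 0.703, 0.711, 0.001]
force: [-0.3, -0.7, 0.1]
grip_width: 1.0
grip_force: 0.0
time_s: 1.2
eef_pos: [485.4, -298.9, 404.7]
ee_rot: [-0.0, 0.709, 0.706, -0.0]
force: [-0.3, -0.5, -0.5]
grip_width: 0.995
grip_force: 0.0
[ 485.36455894 -298.87724881  404.67154711] [-1.18754034e-04  7.08705803e-01  7.05504123e-01 -4.19110033e-05] [-7.57405583e-01  4.12798036e-01  1.35686719e+00 -7.81348563e-05
  1.37216736e+00 -7.52862292e-01] {'fx': 325.19226210127806, 'fy': 325.19226210127806, 'cx': 275.96559455251486, 'cy': 211.64681584800812, 'position': array([ 486.50161408, -225.53597714,  374.19835125]), 'attitude': array([ 1.45865999e-01,  9.89301492e-01, -2.16638523e-03, -9.87080239e-04])}
[276.21570243 189.03272996]
[276.2426721  178.64218836]
```

View pics/w1.png

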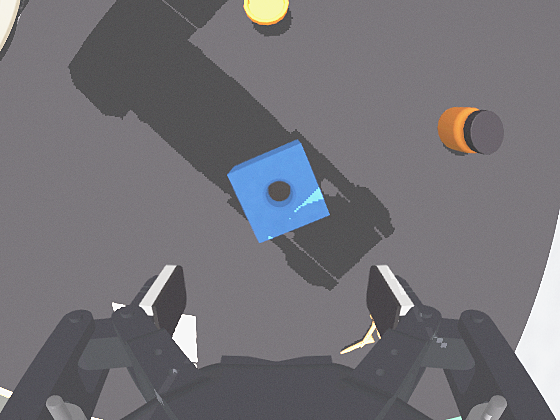

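Wrist view: the nest's top face is a blue square with the bore at (279,191). The jar is at (470,130) and the orange pan is at the top edge.

Run:
```python
from h import *
from rig import ctrl
im=cv2.imread("pics/w1.png")[:,:,::-1].copy(); c=ctrl.calibration("wrist")
hsv=cv2.cvtColor(im,cv2.COLOR_RGB2HSV)
print("row191 V",hsv[191,240:320,2].tolist())
print("col279 V",hsv[150:235,279,2].tolist())
for th in (90,130,170,200):
    m=((hsv[:,:,2]<th)).astype(np.uint8)*255; m[:160]=0;m[225:]=0;m[:,:245]=0;m[:,312:]=0
    n,l,st,ce=cv2.connectedComponentsWithStats(m)
    i=l[191,279]
    if i: 
        k=cv2.findContours((l==i).astype(np.uint8),0,1)[0][0]; e=cv2.fitEllipse(k); print(th,st[i],e,plane(c,e[0],55,True))
# top-face square
m=cv2.inRange(hsv,(100,90,60),(125,255,255))
k=max(cv2.findContours(m,0,1)[0],key=cv2.contourArea); a=cv2.approxPolyDP(k,6,True)[:,0]; print([ (tuple(p),plane(c,p,55,True)) for p in a])
```

```text
row191 V [229, 229, 229, 231, 231, 232, 232, 230, 230, 228, 231, 230, 230, 231, 231, 230, 232, 230, 230, 230, 229, 230, 230, 223, 218, 219, 204, 173, 125, 87, 92, 88, 88, 91, 89, 84, 91, 95, 85, 90, 83, 90, 89, 90, 87, 94, 92, 91, 88, 93, 160, 180, 189, 217, 214, 220, 228, 230, 228, 230, 229, 230, 227, 227, 229, 229, 230, 230, 232, 231, 230, 231, 232, 230, 252, 250, 248, 248, 248, 253]
col279 V [192, 195, 233, 236, 232, 232, 230, 228, 230, 230, 230, 230, 231, 231, 230, 230, 230, 229, 229, 228, 227, 229, 229, 229, 224, 227, 228, 231, 223, 211, 193, 106, 86, 89, 93, 88, 90, 93, 89, 88, 87, 90, 90, 85, 87, 89, 91, 87, 89, 89, 90, 163, 197, 198, 195, 191, 191, 220, 224, 224, 220, 229, 228, 229, 229, 230, 226, 226, 227, 227, 226, 225, 223, 225, 224, 227, 227, 226, 226, 225, 226, 226, 228, 231, 248]
130 [268 181  22  20 353] ((278.7215270996094, 190.57249450683594), (19.22977066040039, 21.52472496032715), 90.9456787109375) [ 488.6 -299.6   55. ]
170 [267 181  24  21 390] ((278.8380432128906, 190.64724731445312), (20.078977584838867, 22.827028274536133), 86.81232452392578) [ 488.7 -299.7   55. ]
200 [266 180  27  27 562] ((278.9145812988281, 193.29302978515625), (25.874107360839844, 26.281089782714844), 104.03168487548828) [ 488.8 -302.5   55. ]
[((np.int32(297), np.int32(139)), array([ 506.6, -247.7,   55. ])), ((np.int32(227), np.int32(174)), array([ 436.8, -282.2,   55. ])), ((np.int32(259), np.int32(242)), array([ 467.6, -355.3,   55. ])), ((np.int32(329), np.int32(214)), array([ 540.7, -324.6,   55. ]))]
```

```bash
echo '[300,0,0,0,0,0,300,0,0,0,0,0,300,0,0,0,0,0,300,0,0,0,0,0,300,0,0,0,0,0,300,0,0,0,0,0,300,0,0,0,0,0,300,0,0,0,0,0]' | python3 steer.py
python3 - <<'E'
from h import *
from rig import ctrl
import pickle
s=ctrl.sense(); c=ctrl.calibration("wrist"); im=ctrl.capture("wrist"); cv2.imwrite("pics/w2.png",im[:,:,::-1]); pickle.dump(c,open("w2.pkl","wb"))
print(s['eef_pos'],s['dq'].round(3))
E
echo '[240,0,0,0,0,0,240,0,0,0,0,0,240,0,0,0,0,0,240,0,0,0,0,0,240,0,0,0,0,0,240,0,0,0,0,0,240,0,0,0,0,0]' | python3 steer.py
python3 - <<'E'
from h import *
from rig import ctrl
import pickle
s=ctrl.sense(); c=ctrl.calibration("wrist"); im=ctrl.capture("wrist"); cv2.imwrite("pics/w3.png",im[:,:,::-1]); pickle.dump(c,open("w3.pkl","wb"))
print(s['eef_pos'],s['dq'].round(3))
a=cv2.imread("pics/w2.png"); b=im[:,:,::-1]
cv2.imwrite("pics/m.png",np.hstack([a[:300,80:480],b[:300,80:480]]))
E
```

```text
time_s: 2.05
eef_pos: [485.9, 2.0, 404.9]
ee_rot: [0.0, 0.707, 0.707, 0.0]
force: [-1.0, 0.6, -0.9]
grip_width: 0.999
grip_force: 0.0
[485.86180508   2.00302187 404.91046973] [-0.048  0.01  -0.005 -0.002  0.001 -0.009]
time_s: 2.8
eef_pos: [486.7, 240.8, 404.4]
ee_rot: [0.0, 0.708, 0.707, -0.0]
force: [0.3, 0.1, -0.3]
grip_width: 1.001
grip_force: 0.0
[486.71767172 240.82253595 404.36324843] [-0.028 -0.015  0.015 -0.002 -0.001 -0.004]
```

View pics/m.png

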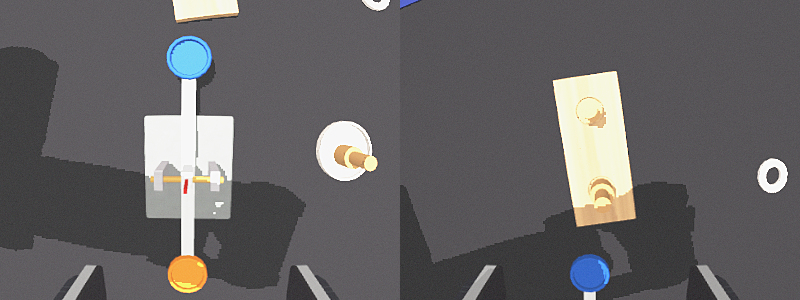

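Left half (w2): blue pan at image (269,57), orange pan at (267,273), dish plug at right. Right half (w3): the rack, with plug tops at about crop (590,108) and (602,190). The beam is about level.

Run:
```python
from h import *
import pickle
for n in ("w2","w3"):
    im=cv2.imread(f"pics/{n}.png")[:,:,::-1].copy(); c=pickle.load(open(n+".pkl","rb"))
    for nm,lo,hi,z in (("blue",(90,120,60),(125,255,255),41),("orange",(10,200,100),(25,255,255),41),("wood",(10,40,100),(32,255,255),12)):
        for k in blobs(im,lo,hi,300)[1]:
            r=cv2.minAreaRect(k)
            if r[0][1]>320: continue
            e=cv2.fitEllipse(k); print(n,nm,cv2.contourArea(k),np.round(e[0],1),np.round(e[1],1),plane(c,e[0],z,True))
            if nm=="wood": print([plane(c,p,12,True)[:2] for p in cv2.boxPoints(r)], plane(c,r[0],12,True))
big=cv2.resize(cv2.imread("pics/w3.png")[50:250,210:330],None,fx=3,fy=3,interpolation=2)
cv2.imwrite("pics/m2.png",big)
```

```text
w2 blue 1510.5 [268.7  57.1] [42.9 44.8] [479.2 136.7  41. ]
w2 wood 1150.5 [267.  273.2] [37.6 39. ] [ 475.2 -114.5   12. ]
[array([452.2, -89.5]), array([499.9, -89.4]), array([ 500.6, -142.1]), array([ 450.3, -142.4])] [ 475.8 -115.    12. ]
w2 wood 717.5 [433.6 157.8] [20.5 47.2] [677.3  34.   12. ]
[array([646.5,  27.9]), array([653.8,  52.8]), array([716.4,  39.2]), array([709. ,  12.8])] [680.1  33.3  12. ]
w2 wood 438.5 [-21.  183.8] [ 82.4 142.2] [11.4 12.4 12. ]
[array([  28.4, -107.5]), array([84. , 85.7]), array([140.4,  79.2]), array([  95.4, -103. ])] [96.3 -6.  12. ]
w3 blue 1165.5 [269.4 272.9] [37.6 39.5] [479.3 140.1  41. ]
w3 wood 3476.5 [ 21.8 322.1] [ 55.3 105.8] [26.1 -3.7 12. ]
[array([ 22.3, 116.8]), array([163.7, 127.5]), array([  59.3, -131.7]), array([-161.4, -199.9])] [49.2  6.1 12. ]
w3 wood 2921.0 [276.6 162.9] [ 64.8 138. ] [487.8 261.8  12. ]
[array([440.6, 351.5]), array([509.8, 361. ]), array([535.5, 196.8]), array([460.9, 185.7])] [486.4 275.5  12. ]
```

View pics/m2.png

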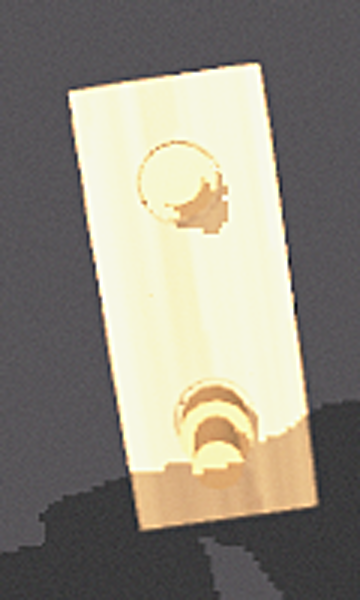

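The plug tops show at zoomed (218,463) for the near one and about (178,175) for the far one. The far recess ring is at (180,182).

Run:
```python
from h import *
import pickle
c=pickle.load(open("w3.pkl","rb")); f=lambda u,v,z:plane(c,(u/3+210,v/3+50),z,True)
print("B top",f(218,463,78),"B ring",f(217,417,12),"A ring",f(180,182,12),"A disk top",f(176,175,78),"A foot",f(178,180,40))
c2=pickle.load(open("w2.pkl","rb")); print("orange",plane(c2,(267,273.2),41,True))
from rig import ctrl
t=ctrl.calibration("top"); print("top A,B",plane(t,(151,267),78),plane(t,(186,263),78))
print(ctrl.sense()['eef_pos'])
```

```text
B top [493.4 231.9  78. ] B ring [494.2 231.8  12. ] A ring [480.5 320.3  12. ] A disk top [480.7 321.3  78. ] A foot [480.4 320.5  40. ]
orange [476.1 -99.4  41. ]
top A,B [475.  300.8  78. ] [485.3 216.2  78. ]
[486.75524093 240.24961857 404.48107572]
```

```bash
echo '[-8,7,60,0,0,0,-8,7,60,0,0,0,-8,7,185,0,0,0,-8,7,185,0,0,0,-8,7,185,0,0,0,-8,7,185,0,0,0,-8,7,185,0,0,0]' | python3 steer.py 0.6
echo '[0,0,0,0,0,0,0,0,0,0,0,0,0,0,0,0,0,0,0,0,0,0,0,0,0,0,0,0,0,0,0,0,0,0,0,0]' | python3 steer.py 0 25
python3 -c "
from rig import ctrl
s=ctrl.sense(); print(s['eef_pos'],s['force'],s['wrist_torque'])"
```

```text
time_s: 3.55
eef_pos: [493.9, 233.2, 221.2]
ee_rot: [0.0, 0.708, 0.707, 0.001]
force: [0.1, -0.6, 0.9]
grip_width: 0.6
grip_force: 0.0
time_s: 4.15
eef_pos: [493.4, 234.0, 221.1]
ee_rot: [0.001, 0.707, 0.707, 0.001]
force: [-1.2, -0.7, 6.8]
grip_width: 0.176
grip_force: 27.0
[493.4303771  233.96793206 221.12001735] [-1.214379   -0.70085434  6.78420997] [-0.15202664  0.15632303  0.01436177]
```

```bash
echo '[0,0,-50,0,0,0,0,0,-100,0,0,0,-98,-14,-139,0,0,0,-98,-14,-139,0,0,0,-98,-14,-139,0,0,0,-98,-14,-139,0,0,0,-98,-14,-139,0,0,0]' | python3 steer.py
python3 - <<'E'
from h import *
from rig import ctrl
import pickle
c=ctrl.calibration("wrist"); s=ctrl.sense(); im=ctrl.capture("wrist"); print(s['eef_pos'],s['force'],s['grip_width'])
cv2.imwrite("pics/w4.png",im[:,:,::-1]); pickle.dump((c,s['eef_pos']),open("w4.pkl","wb"))
e=s['eef_pos']
for P,n in (((479.5,137,41),'blue'),((480.4,319.5,12),'A'),((e[0],e[1]-2,e[2]-143),'neck top'),((e[0],e[1]-2,e[2]-215),'foot')): print(n,proj(c,P,True))
E
```

```text
time_s: 4.85
eef_pos: [479.0, 136.5, 358.3]
ee_rot: [-0.0, 0.707, 0.707, -0.0]
force: [-0.0, 0.1, -1.0]
grip_width: 0.178
grip_force: 26.3
[479.01610302 136.50598935 358.26208039] [-0.03697764  0.13406365 -0.97411095] 0.17787020503498696
blue [276.20528284 197.38757808]
A [277.22075573   7.83931895]
neck top [274.54613473 308.30418232]
foot [275.22728878 242.53441132]
```

View pics/w4.png

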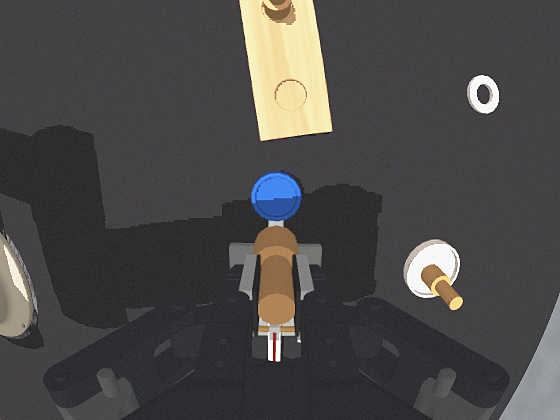

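The held plug is upright with its foot at about (276,242), close to the predicted (275,242). The blue pan is at (276,197) as computed, and the grasp is good. Descending.

```bash
echo '[-1,0,50,0,0,0,-1,0,90,0,0,0,-1,0,100,0,0,0,-1,0,108,0,0,0,-1,0,112,0,0,0,-1,0,114,0,0,0,-1,0,114,0,0,0]' | python3 steer.py
echo '[0,0,1,0,0,0,0,0,2,0,0,0]' | python3 steer.py
```

```text
time_s: 5.6
eef_pos: [479.3, 135.0, 245.5]
ee_rot: [0.001, 0.707, 0.707, 0.001]
force: [0.2, 0.3, -1.4]
grip_width: 0.177
grip_force: 26.4
time_s: 5.8
eef_pos: [479.1, 134.8, 243.2]
ee_rot: [0.0, 0.707, 0.707, 0.0]
force: [-0.5, -0.8, -0.3]
grip_width: 0.181
grip_force: 26.4
```

```bash
echo '[0,0,1,0,0,0,0,0,1,0,0,0]' | python3 steer.py; echo '[0,0,1,0,0,0,0,0,1,0,0,0]' | python3 steer.py
```

```text
time_s: 6.0
eef_pos: [479.0, 134.8, 241.7]
ee_rot: [-0.0, 0.707, 0.707, -0.0]
force: [-0.6, 0.4, -1.2]
grip_width: 0.176
grip_force: 26.4
time_s: 6.2
eef_pos: [479.0, 134.9, 240.6]
ee_rot: [-0.0, 0.707, 0.707, -0.0]
force: [-0.2, 0.6, -0.2]
grip_width: 0.179
grip_force: 26.4
```

```bash
echo '[0,0,0,0,0,0,0,0,0,0,0,0,0,0,0,0,0,0]' | python3 steer.py 0.4; echo '[0,0,-50,0,0,0,0,0,-100,0,0,0,0,0,-130,0,0,0,0,0,-130,0,0,0,0,0,-130,0,0,0]' | python3 steer.py
python3 - <<'E'
from h import *
from rig import ctrl
import pickle
c=ctrl.calibration("wrist"); s=ctrl.sense(); im=ctrl.capture("wrist"); print(s['eef_pos'],s['force'])
sc=ctrl.capture("scene"); pickle.dump((c,s['eef_pos']),open("w5.pkl","wb"))
cv2.imwrite("pics/w5.png",im[:,:,::-1])
cv2.imwrite("pics/m3.png",np.hstack([im[:420,130:430,::-1],cv2.resize(sc[130:230,220:450,::-1],None,fx=2,fy=4.2)]))
E
```

```text
time_s: 6.5
eef_pos: [479.1, 134.8, 240.8]
ee_rot: [0.0, 0.707, 0.707, 0.0]
force: [-0.1, 0.2, -0.4]
grip_width: 0.402
grip_force: 0.0
time_s: 7.0
eef_pos: [478.9, 134.9, 370.6]
ee_rot: [0.0, 0.707, 0.707, 0.0]
force: [-0.4, 0.5, -0.5]
grip_width: 0.399
grip_force: 0.0
[478.88547152 134.86366019 370.57568007] [-0.3804569   0.46125714 -0.48285136]
```

View pics/m3.png

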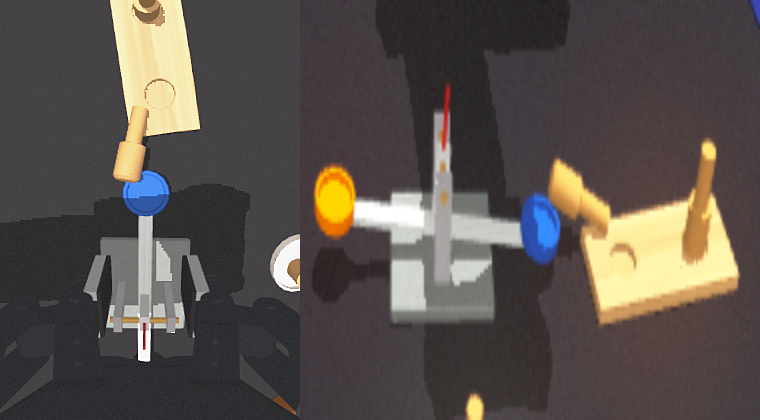

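The plug toppled off the pan. It now lies with its foot by the blue pan's rim, wrist about (257,178), and its neck on the rack, wrist (270,108). I'll triangulate it from the two views.

```bash
cat >> h.py <<'E'
def tri(rs):
    A=np.zeros((3,3));b=np.zeros(3)
    for p,d in rs:
        d=d/np.linalg.norm(d);M=np.eye(3)-np.outer(d,d);A+=M;b+=M@p
    x=np.linalg.solve(A,b); return x.round(1),[round(float(np.linalg.norm(np.cross(x-p,d/np.linalg.norm(d)))),1) for p,d in rs]
E
python3 - <<'E'
from h import *
from rig import ctrl
import pickle
c,e=pickle.load(open("w5.pkl","rb")); sc=ctrl.calibration("scene"); tp=ctrl.calibration("top")
for n,w,s in (("foot",(257,178),(348.5,174)),("shoulder",(261,143),(360,177.6)),("tip",(270,108),(374,182.9))):
    print(n,tri([ray(c,w,True),ray(sc,s)]))
im=ctrl.capture("top"); a=cv2.resize(im[230:300,130:240,::-1],None,fx=4,fy=4,interpolation=2)
s=ctrl.capture("scene"); b=cv2.resize(s[150:220,320:430,::-1],None,fx=4,fy=4,interpolation=2)
w=cv2.imread("pics/w5.png"); d=cv2.resize(w[80:230,210:330],None,fx=2.2,fy=2.2,interpolation=2)
print(a.shape,d.shape)
o=np.zeros((570,740,3),np.uint8); o[:280,:440]=a; o[285:565,:440]=b; o[:330,450:714]=d; cv2.imwrite("pics/m4.png",o)
c4,e4=pickle.load(open("w4.pkl","rb"))
for dy in (-5,-2,0): print(dy,proj(c4,(e4[0],e4[1]+dy+10,e4[2]-215),True))
E
```

```text
foot (array([462.4, 152.6,  43.1]), [1.4, 1.4])
shoulder (array([465.2, 182.6,  32.9]), [0.4, 0.4])
tip (array([473.6, 216. ,  23.1]), [0.4, 0.4])
(280, 440, 3) (330, 264, 3)
-5 [275.22075069 231.82400797]
-2 [275.21806968 227.1510592 ]
0 [275.21632553 224.00900325]
```

View pics/m4.png

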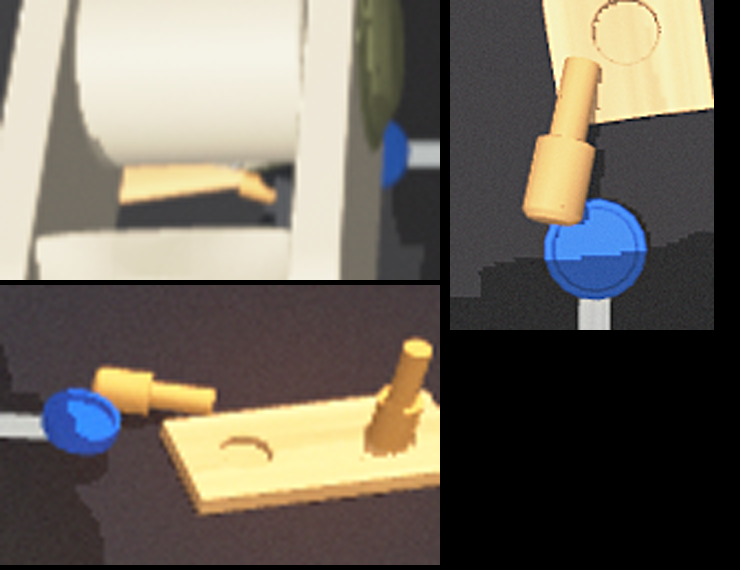

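The plug rests foot-high on the pan rim: foot end about (462,152,43), shoulder (465,183,33), tip (474,216,23). The span is 67 mm against 72 mm expected, so this is plausible. I'll take it by the foot, lay it on free table, then regrasp it tilted to stand it up.

```bash
echo '[32,-16,0,0,0,0.17,32,-16,50,0,0,0.17,32,-16,100,0,0,0.17,32,-16,140,0,0,0.17,32,-16,160,0,0,0.17,32,-16,170,0,0,0.17,32,-16,170,0,0,0.17]' | python3 steer.py 0.65
echo '[0,0,0,0,0,0,0,0,0,0,0,0,0,0,0,0,0,0,0,0,0,0,0,0]' | python3 steer.py 0 25
```

```text
time_s: 7.9
eef_pos: [462.9, 166.8, 199.7]
ee_rot: [-0.001, 0.765, 0.645, -0.001]
force: [0.9, 0.0, 0.4]
grip_width: 0.649
grip_force: 0.0
time_s: 8.3
eef_pos: [463.1, 166.9, 201.3]
ee_rot: [0.0, 0.765, 0.645, 0.0]
force: [-0.9, 0.8, -0.9]
grip_width: 0.003
grip_force: 0.0
```

```bash
echo '[0,0,-50,0,0,0,0,0,-100,0,0,0,0,0,-150,0,0,0,0,0,-170,0,0,0,0,0,-170,0,0,0,0,0,-170,0,0,0]' | python3 steer.py 0.6
python3 - <<'E'
from h import *
from rig import ctrl
import pickle
c=ctrl.calibration("wrist"); s=ctrl.sense(); im=ctrl.capture("wrist"); print(s['eef_pos'])
sc=ctrl.capture("scene"); pickle.dump((c,s['eef_pos']),open("w6.pkl","wb"))
cv2.imwrite("pics/w6.png",im[:,:,::-1]); cv2.imwrite("pics/s6.png",sc[:,:,::-1])
o=np.zeros((570,800,3),np.uint8); o[:420,:560]=im[:,:,::-1]; o[425:569,:480]=cv2.resize(sc[150:186+12,290:450,::-1],(480,144)); 
cv2.imwrite("pics/m5.png",o)
E
```

```text
time_s: 8.9
eef_pos: [462.8, 166.8, 370.2]
ee_rot: [-0.0, 0.765, 0.645, -0.0]
force: [-0.4, -0.1, 0.0]
grip_width: 0.599
grip_force: 0.0
[462.79163075 166.83668292 370.24445536]
```

View pics/m5.png

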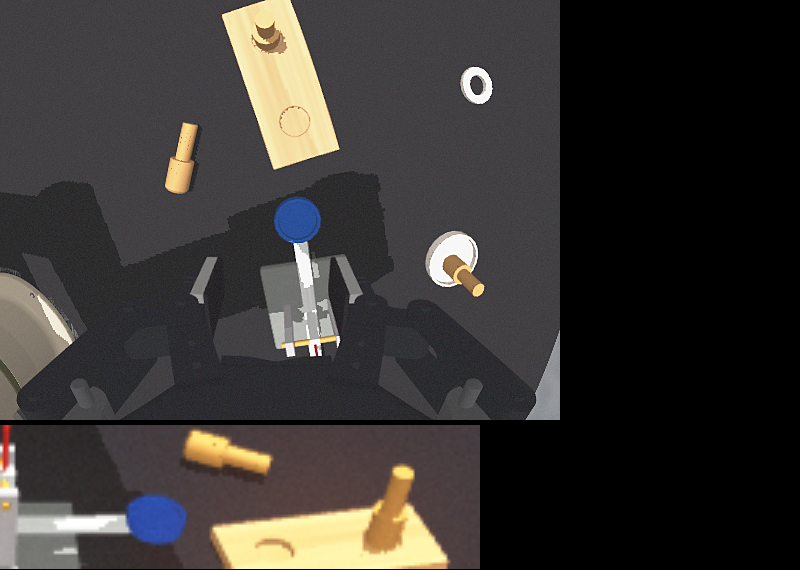

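The plug is now lying free on the table at wrist (180,158), tip up-image at about (190,125). The earlier pictures caught it mid-fall. Now I'll measure it and check that it's at rest.

```bash
cat >> h.py <<'E'
def lying(im,c,box,z=10.5,fish=True):
    x0,y0,x1,y1=box
    m,_=blobs(im,(8,60,70),(28,255,255)); w=np.zeros_like(m); w[y0:y1,x0:x1]=m[y0:y1,x0:x1]
    cs=[k for k in cv2.findContours(w,0,1)[0] if cv2.contourArea(k)>80]
    k=max(cs,key=cv2.contourArea); b=cv2.boxPoints(cv2.minAreaRect(k)); 
    e=[np.linalg.norm(b[i]-b[(i+1)%4]) for i in range(4)]; i=int(np.argmin(e))
    a=(b[i]+b[(i+1)%4])/2; d=(b[(i+2)%4]+b[(i+3)%4])/2
    P,Q=plane(c,a,z,fish),plane(c,d,z,fish); M=cv2.moments(k); C=plane(c,(M['m10']/M['m00'],M['m01']/M['m00']),z,fish)
    if np.linalg.norm(C-P)>np.linalg.norm(C-Q): P,Q=Q,P   # P foot end (heavier)
    return P,Q,C,round(float(np.linalg.norm(P-Q)),1)
E
python3 - <<'E'
from h import *
from rig import ctrl
import pickle
c,e=pickle.load(open("w6.pkl","rb")); im=cv2.imread("pics/w6.png")[:,:,::-1].copy()
print(lying(im,c,(130,100,215,215)))
c=ctrl.calibration("wrist"); im=ctrl.capture("wrist"); print(lying(im,c,(130,100,215,215)))
t=ctrl.capture("scene"); print(lying(t,ctrl.calibration("scene"),(345,145,385,172),fish=False))
E
```

```text
(array([355. , 180.6,  10.5]), array([388.2, 250.1,  10.5]), array([370.8, 212.4,  10.5]), 77.0)
(array([355. , 180.8,  10.5]), array([386.3, 250.7,  10.5]), array([370. , 212.7,  10.5]), 76.6)
(array([349.7, 183.1,  10.5]), array([385.1, 250.3,  10.5]), array([365.4, 214. ,  10.5]), 76.0)
```

```bash
cat >> h.py <<'E'
def delta(s,P,x,z):
    """shift (tool axes) and rotvec taking the present tool to TCP P with tool x, z axes"""
    x=np.array(x,float);z=np.array(z,float);z/=np.linalg.norm(z);x-=z*(x@z);x/=np.linalg.norm(x)
    T=R.from_matrix(np.column_stack([x,np.cross(z,x),z])); C=rot(s['ee_rot'])
    return C.inv().apply(np.array(P)-s['eef_pos']).round(1),(C.inv()*T).as_rotvec().round(3)
E
python3 - <<'E'
from h import *
from rig import ctrl
s=ctrl.sense(); u=np.array([.42,.907,0]); t=-.643*u-np.array([0,0,.766]); G=np.array([362.3,196.6,12])
for b in (230,170): print(G-b*t,*delta(s,G-b*t,u,t))
E
```

```text
[424.4138  330.73623 188.18   ] [155.1 -65.3 181.3] [ 0.09  -0.693  0.254]
[408.2102  295.74417 142.22   ] [118.  -75.3 227.3] [ 0.09  -0.693  0.254]
```

```bash
echo '[155,-65,100,0.09,-0.69,0.25,155,-65,100,0.09,-0.69,0.25,155,-65,100,0.09,-0.69,0.25,155,-65,100,0.09,-0.69,0.25,155,-65,181,0.09,-0.69,0.25,155,-65,181,0.09,-0.69,0.25,155,-65,181,0.09,-0.69,0.25,155,-65,181,0.09,-0.69,0.25]' | python3 steer.py 0.65
python3 - <<'E'
from h import *
from rig import ctrl
s=ctrl.sense(); u=np.array([.42,.907,0]); t=-.643*u-np.array([0,0,.766]); G=np.array([362.3,196.6,12])
print(s['joints']); print(*delta(s,G-170*t,u,t))
c=ctrl.calibration("wrist"); im=ctrl.capture("wrist"); cv2.imwrite("pics/w7.png",im[:,:,::-1]); print(proj(c,(355,181,11),True),proj(c,(387,250,9),True))
try: print(lying(im,c,(100,40,460,300)))
except Exception as e: print(e)
E
```

```text
time_s: 9.9
eef_pos: [425.5, 330.6, 190.2]
ee_rot: [0.184, 0.792, 0.508, -0.286]
force: [0.9, -0.7, 1.1]
grip_width: 0.651
grip_force: 0.0
[ 0.50199933  0.71685364  1.52970197 -0.39244073  1.49070402  1.08563602]
[ 0.8 -1.1 61.7] [ 0.002 -0.004  0.002]
[272.67507338 240.97006212] [272.00358219 167.19486462]
(array([465.6, 297.7,  10.5]), array([452. , 190.1,  10.5]), array([467.2, 264. ,  10.5]), 108.5)
```

Run:
```python
from h import *
from rig import ctrl
c=ctrl.calibration("wrist"); im=cv2.imread("pics/w7.png")[:,:,::-1].copy()
print(lying(im,c,(235,120,312,300)))
m,_=blobs(im,(8,60,70),(28,255,255))
for r in range(140,290,10): 
    k=np.flatnonzero(m[r,235:312]); print(r,(k.min()+235,k.max()+235) if len(k) else None)
```

```text
(array([390.7, 254. ,  10.5]), array([345.4, 156.2,  10.5]), array([372.2, 213.5,  10.5]), 107.8)
140 None
150 None
160 None
170 (np.int64(261), np.int64(290))
180 (np.int64(260), np.int64(291))
190 (np.int64(260), np.int64(290))
200 (np.int64(261), np.int64(289))
210 (np.int64(255), np.int64(295))
220 (np.int64(254), np.int64(296))
230 (np.int64(255), np.int64(295))
240 (np.int64(256), np.int64(293))
250 (np.int64(260), np.int64(289))
260 None
270 None
280 None
```

```bash
echo '[1,1,30,0,0,0,1,1,50,0,0,0,1,1,57,0,0,0,1,1,61,0,0,0,1,1,61,0,0,0]' | python3 steer.py
echo '[1,0,0,0,0,0,0,0,0,0,0,0,0,0,0,0,0,0,0,0,0,0,0,0,0,0,0,0,0,0]' | python3 steer.py 0 40
```

```text
time_s: 10.45
eef_pos: [410.7, 295.6, 143.2]
ee_rot: [0.184, 0.792, 0.507, -0.285]
force: [0.3, -0.7, -0.0]
grip_width: 0.654
grip_force: 0.0
time_s: 10.95
eef_pos: [410.4, 295.8, 142.8]
ee_rot: [0.184, 0.792, 0.508, -0.286]
force: [0.2, 2.4, 5.7]
grip_width: 0.285
grip_force: 39.8
```

```bash
echo '[40,0,-50,0,0,0,60,0,-70,0,0,0,60,0,-70,0,0,0]' | python3 steer.py
python3 - <<'E'
from h import *
from rig import ctrl
s=ctrl.sense(); u=np.array([.42,.907,0]); k=np.array([0,0,1.]); t=.809*u-.588*k; G=np.array([345,400,95])
print(s['eef_pos'],s['grip_width'],s['joints'],G-170*t); print(*delta(s,G-170*t,.588*u+.809*k,t))
E
```

```text
time_s: 11.25
eef_pos: [449.2, 381.3, 158.6]
ee_rot: [0.184, 0.792, 0.509, -0.283]
force: [-0.0, 0.6, -1.0]
grip_width: 0.284
grip_force: 39.3
[449.21019516 381.25994115 158.58687236] 0.2840588515445521 [ 0.55509361  0.85186477  1.35853724 -0.36259354  1.53359626  1.11133687] [287.2374  275.26029 194.96   ]
[-149.6 -103.3   75.7] [0.002 1.631 0.007]
```

```bash
echo '[-30,0,-40,0,0.1,0,-106,-50,-3,0,0.8,0,-106,-50,-3,0,0.8,0,-106,-50,-3,0,0.8,0,-106,-50,-3,0,0.8,0,-106,-50,-3,0,0.8,0,-106,-50,-3,0,0.8,0]' | python3 steer.py
python3 - <<'E'
from h import *
from rig import ctrl
s=ctrl.sense(); u=np.array([.42,.907,0]); k=np.array([0,0,1.]); t=.809*u-.588*k; G=np.array([345,400,95])
print(s['eef_pos'],s['grip_width'],s['joints'],G-170*t); print(*delta(s,G-170*t,.588*u+.809*k,t))
E
```

```text
time_s: 11.95
eef_pos: [369.0, 325.9, 227.6]
ee_rot: [-0.029, 0.841, 0.539, 0.045]
force: [0.1, -1.2, -0.5]
grip_width: 0.286
grip_force: 39.3
[369.01446382 325.90296882 227.62011041] 0.285583912096471 [0.47372689 0.45338137 1.82062998 0.09273503 0.78601289 0.84218129] [287.2374  275.26029 194.96   ]
[-83.2 -53.1  24. ] [-0.001  0.836  0.002]
```

Run:
```python
from h import *
from rig import ctrl
s=ctrl.sense(); u=np.array([.42,.907,0]); k=np.array([0,0,1.]); t=.809*u-.588*k; G=np.array([410,490,95])
print(G-170*t); print(*delta(s,G-170*t,.588*u+.809*k,t))
```

```text
[352.2374  365.26029 194.96   ]
[ 25.1 -31.7  35.5] [-0.001  0.836  0.002]
```

```bash
echo '[25,-32,35,0,0.836,0,25,-32,35,0,0.836,0,25,-32,35,0,0.836,0,25,-32,35,0,0.836,0,25,-32,35,0,0.836,0,25,-32,35,0,0.836,0,25,-32,35,0,0.836,0]' | python3 steer.py
python3 - <<'E'
from h import *
from rig import ctrl
s=ctrl.sense(); u=np.array([.42,.907,0]); k=np.array([0,0,1.]); t=.809*u-.588*k; G=np.array([410,490,16])
print(s['joints']); print(*delta(s,G-170*t,.588*u+.809*k,t))
c=ctrl.calibration("wrist"); im=ctrl.capture("wrist"); cv2.imwrite("pics/w8.png",im[:,:,::-1])
m,_=blobs(im,(8,60,70),(28,255,255))
# held plug: expected foot bottom, shoulder, tip pixels
B=s['eef_pos']+170*rot(s['ee_rot']).apply([0,0,1])
for n,h in (("foot",-15),("shoulder",19),("tip",57)): print(n,proj(c,B+[0,0,h],True))
for r in range(150,420,12):
    q=np.flatnonzero(m[r,200:360]); print(r,(q.min()+200,q.max()+200,len(q)) if len(q) else None)
E
```

```text
time_s: 12.65
eef_pos: [351.0, 366.8, 194.9]
ee_rot: [-0.224, 0.77, 0.5, 0.327]
force: [0.3, 0.6, -0.0]
grip_width: 0.281
grip_force: 39.4
[ 0.49982947  0.51442415  1.94150735  1.58059556  0.47393762 -0.48891026]
[-58.    3.2  53.4] [-0.03   0.127 -0.001]
foot [275.21788701 283.92692611]
shoulder [273.42981253 260.60257672]
tip [270.21721272 217.96751947]
150 None
162 None
174 None
186 None
198 (np.int64(254), np.int64(291), 38)
210 (np.int64(248), np.int64(296), 49)
222 (np.int64(250), np.int64(296), 47)
234 (np.int64(252), np.int64(295), 44)
246 (np.int64(251), np.int64(301), 51)
258 (np.int64(246), np.int64(305), 60)
270 (np.int64(247), np.int64(303), 57)
282 (np.int64(251), np.int64(301), 51)
294 (np.int64(254), np.int64(299), 46)
306 (np.int64(264), np.int64(289), 26)
318 None
330 None
342 None
354 None
366 None
378 None
390 None
402 None
414 None
```

```bash
echo '[0,0,0,-0.03,0.127,0,0,0,0,-0.03,0.127,0,0,0,0,-0.03,0.127,0]' | python3 steer.py
python3 - <<'E'
from h import *
from rig import ctrl
s=ctrl.sense(); u=np.array([.42,.907,0]); k=np.array([0,0,1.]); t=.809*u-.588*k; G=np.array([410,490,16])
print(s['joints']); print(*delta(s,G-170*t,.588*u+.809*k,t))
c=ctrl.calibration("wrist"); im=ctrl.capture("wrist"); cv2.imwrite("pics/w8.png",im[:,:,::-1])
B=s['eef_pos']+170*rot(s['ee_rot']).apply([0,0,1])
for n,h in (("foot",-15),("shoulder",19),("tip",57)): print(n,proj(c,B+[0,0,h],True))
big=cv2.resize(im[170:330,200:350,::-1],None,fx=3,fy=3); cv2.imwrite("pics/m6.png",big)
E
```

```text
time_s: 13.0
eef_pos: [351.0, 366.7, 194.7]
ee_rot: [-0.243, 0.752, 0.48, 0.38]
force: [-0.4, 0.6, -0.8]
grip_width: 0.288
grip_force: 39.4
[ 0.49537188  0.52126536  1.96388167  1.87155857  0.52966569 -0.76042561]
[-63.9   1.9  46. ] [-0.     0.005 -0.001]
foot [274.66114392 287.27451393]
shoulder [274.20754147 255.84976195]
tip [273.44550282 200.55882693]
```

View pics/m6.png

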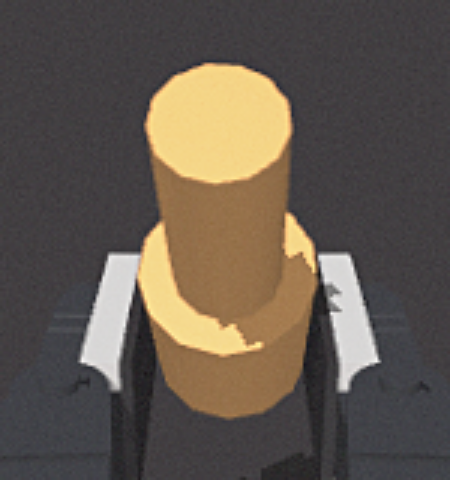

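The held plug's top disc is centred at zoomed (218,123) and its shoulder's near edge is at row 353. The foot's near edge is at row 417. I'll fit its lean from these points before setting it down.

Run:
```python
from h import *
from rig import ctrl
from scipy.optimize import least_squares
s=ctrl.sense(); c=ctrl.calibration("wrist"); C=rot(s['ee_rot']); t=C.apply([0,0,1]); u=np.array([t[0],t[1],0]);u/=np.linalg.norm(u);k=np.array([0,0,1.])
B=s['eef_pos']+170*t
def pts(q):
    v=np.cos(q[2])*k+np.sin(q[2])*u; w=np.cos(q[2])*u-np.sin(q[2])*k; p=B+q[0]*u+q[1]*k
    return [p+72*v+8*w,p+72*v-8*w,p+34*v-13*w,p+3*v-13*w],p,v
obs=[191,231,287.7,308.7]
f=lambda q:[proj(c,P,True)[1]-o for P,o in zip(pts(q)[0],obs)]
r=least_squares(f,[0,-15,0]); print(r.x,r.fun,pts(r.x)[1])
```

```text
[  0.51194201 -15.72043065  -0.05492789] [-0.03078188  0.06771953 -0.1206093   0.08367181] [408.78425864 491.50021823  78.38483707]
```

```bash
echo '[-20,0,21,0,-0.05,0,-36,0,32,0,-0.05,0,-44,0,38,0,-0.05,0,-48,0,41,0,-0.05,0,-51,0,43,0,-0.05,0,-51,0,43,0,-0.05,0]' | python3 steer.py
python3 - <<'E'
from rig import ctrl
s=ctrl.sense(); print(s['eef_pos'],s['force'])
E
```

```text
time_s: 13.65
eef_pos: [353.3, 370.8, 128.6]
ee_rot: [-0.231, 0.761, 0.485, 0.362]
force: [-0.2, 0.4, -1.4]
grip_width: 0.284
grip_force: 39.4
[353.26273467 370.83540857 128.62641067] [-0.17032579  0.44736595 -1.41991092]
```

```bash
echo '[-2,0,1.6,0,0,0,-3,0,2.5,0,0,0,-3,0,2.5,0,0,0]' | python3 steer.py; echo '[-0.8,0,0.6,0,0,0,-0.8,0,0.6,0,0,0]' | python3 steer.py;echo '[-0.8,0,0.6,0,0,0,-0.8,0,0.6,0,0,0]' | python3 steer.py
```

```text
time_s: 13.95
eef_pos: [353.3, 370.8, 124.8]
ee_rot: [-0.231, 0.761, 0.485, 0.363]
force: [-0.3, -0.2, -0.4]
grip_width: 0.29
grip_force: 39.4
time_s: 14.15
eef_pos: [353.3, 370.8, 123.7]
ee_rot: [-0.231, 0.761, 0.485, 0.363]
force: [-0.6, 0.0, -1.1]
grip_width: 0.282
grip_force: 39.4
time_s: 14.35
eef_pos: [353.3, 370.7, 122.7]
ee_rot: [-0.231, 0.761, 0.485, 0.363]
force: [-0.2, -0.1, -1.0]
grip_width: 0.286
grip_force: 39.4
```

```bash
echo '[-0.8,0,0.6,0,0,0,-0.8,0,0.6,0,0,0]' | python3 steer.py; echo '[-0.8,0,0.6,0,0,0,-0.8,0,0.6,0,0,0]' | python3 steer.py
```

```text
time_s: 14.55
eef_pos: [353.4, 370.9, 122.2]
ee_rot: [-0.231, 0.761, 0.485, 0.364]
force: [-1.2, -2.1, 5.0]
grip_width: 0.285
grip_force: 39.8
time_s: 14.75
eef_pos: [353.6, 371.0, 121.9]
ee_rot: [-0.232, 0.761, 0.485, 0.364]
force: [-4.4, -3.9, 10.8]
grip_width: 0.286
grip_force: 40.2
```

```bash
echo '[0.8,0,-0.6,0,0,0,0.8,0,-0.6,0,0,0]' | python3 steer.py; echo '[0,0,0,0,0,0,0,0,0,0,0,0]' | python3 steer.py 0.33; echo '[0,0,0,0,0,0,0,0,0,0,0,0,0,0,0,0,0,0]' | python3 steer.py 0.6
echo '[0,0,-10,0,0,0,0,0,-25,0,0,0,0,0,-50,0,0,0,0,0,-80,0,0,0,0,0,-80,0,0,0]' | python3 steer.py
python3 - <<'E'
from h import *
from rig import ctrl
s=ctrl.sense(); c=ctrl.calibration("wrist"); im=ctrl.capture("wrist"); cv2.imwrite("pics/w9.png",im[:,:,::-1])
for P in ((410,491,0),(410,491,72)): print(proj(c,P,True))
m,_=blobs(im,(8,60,70),(28,255,255))
for r in range(80,320,8):
    q=np.flatnonzero(m[r,200:360]); print(r,(q.min()+200,q.max()+200,len(q)) if len(q) else None)
print(s['joints'],s['eef_pos'],*delta(s,(400,440,380),(.42,.907,0),(0,0,-1)))
E
```

```text
time_s: 14.95
eef_pos: [353.5, 370.9, 122.2]
ee_rot: [-0.231, 0.761, 0.485, 0.364]
force: [-1.0, 0.1, 5.9]
grip_width: 0.283
grip_force: 39.7
time_s: 15.15
eef_pos: [353.1, 370.6, 121.4]
ee_rot: [-0.23, 0.762, 0.485, 0.362]
force: [-0.9, 0.1, -0.0]
grip_width: 0.33
grip_force: 0.0
time_s: 15.45
eef_pos: [353.2, 370.7, 121.6]
ee_rot: [-0.231, 0.761, 0.485, 0.363]
force: [0.4, 0.3, 0.4]
grip_width: 0.598
grip_force: 0.0
time_s: 15.95
eef_pos: [326.1, 313.0, 173.8]
ee_rot: [-0.23, 0.761, 0.485, 0.364]
force: [0.2, -0.1, -0.5]
grip_width: 0.599
grip_force: 0.0
[275.37625429 230.55918131]
[275.29411467 166.48340845]
80 None
88 None
96 None
104 None
112 None
120 None
128 None
136 None
144 None
152 None
160 (np.int64(268), np.int64(286), 19)
168 (np.int64(263), np.int64(291), 29)
176 (np.int64(263), np.int64(290), 28)
184 (np.int64(264), np.int64(290), 27)
192 (np.int64(264), np.int64(289), 26)
200 (np.int64(259), np.int64(294), 36)
208 (np.int64(257), np.int64(296), 40)
216 (np.int64(258), np.int64(295), 38)
224 (np.int64(259), np.int64(294), 36)
232 (np.int64(260), np.int64(294), 35)
240 (np.int64(264), np.int64(290), 27)
248 None
256 None
264 None
272 None
280 None
288 None
296 None
304 None
312 None
[ 0.40652053  0.49357381  2.11682306  1.91093145  0.57818977 -0.91113684] [326.12380161 312.95441383 173.76187778] [252.4  13.4 -16.1] [ 0.004 -0.89  -0.003]
```

Plug standing: neck column is about 277, top about row 168 against 166 predicted. Going vertical above it.

Run:
```python
from h import *
from rig import ctrl
s=ctrl.sense()
print(*delta(s,(326,313,330),(0,1,0),(0,0,-1)),*delta(s,(411,430,360),(0,1,0),(0,0,-1)))
```

```text
[ 1.213e+02 -1.000e-01 -9.950e+01] [ 0.196 -0.875 -0.407] [233.9  27.4  -8. ] [ 0.196 -0.875 -0.407]
```

```bash
echo '[121,0,-99,0.196,-0.875,-0.407,121,0,-99,0.196,-0.875,-0.407,121,0,-99,0.196,-0.875,-0.407,234,27,-8,0.196,-0.875,-0.407,234,27,-8,0.196,-0.875,-0.407,234,27,-8,0.196,-0.875,-0.407,234,27,-8,0.196,-0.875,-0.407,234,27,-8,0.196,-0.875,-0.407]' | python3 steer.py
echo '[0,0,0,0,0,0,0,0,0,0,0,0]' | python3 steer.py
cat >> h.py <<'E'
def upright(im,c,P,half=45):
    """refine a standing plug near base P: mask, rays of its bottom/top via centroid column + lowest/highest rows"""
    m,_=blobs(im,(8,60,70),(28,255,255)); q=proj(c,np.array(P)+[0,0,36],True).astype(int)
    w=np.zeros_like(m); a,b=max(q[1]-half,0),max(q[0]-half,0); w[a:q[1]+half,b:q[0]+half]=m[a:q[1]+half,b:q[0]+half]
    k=max(cv2.findContours(w,0,1)[0],key=cv2.contourArea)
    return k
E
python3 - <<'E'
from h import *
from rig import ctrl
from scipy.optimize import least_squares
s=ctrl.sense(); c=ctrl.calibration("wrist"); im=ctrl.capture("wrist"); cv2.imwrite("pics/w10.png",im[:,:,::-1])
print(s['joints'],s['eef_pos'],s['ee_rot'],*delta(s,(411,490,320),(0,1,0),(0,0,-1)))
P0=np.array([411,490,0.]); k=upright(im,c,P0)[:,0]
print(k.min(0),k.max(0), proj(c,P0,True),proj(c,P0+[0,0,72],True))
def box(P):
    a=np.linspace(0,6.28,40); L=[]
    for z,r in ((0,10),(3,13),(34,13),(34,8),(72,8)): L+=[proj(c,np.array([P[0]+r*np.cos(t),P[1]+r*np.sin(t),P[2]+z]),True) for t in a]
    L=np.array(L); return np.r_[L.min(0),L.max(0)]
o=np.r_[k.min(0),k.max(0)+1]; r=least_squares(lambda q:box([q[0],q[1],0])-o,P0[:2],diff_step=1e-3); print(r.x,r.fun)
E
```

```text
time_s: 16.8
eef_pos: [409.7, 429.8, 356.9]
ee_rot: [-0.076, 0.732, 0.67, 0.092]
force: [-0.1, -0.2, 0.1]
grip_width: 0.6
grip_force: 0.0
time_s: 17.0
eef_pos: [409.2, 429.6, 355.5]
ee_rot: [-0.079, 0.732, 0.67, 0.095]
force: [0.1, 0.3, -1.0]
grip_width: 0.6
grip_force: 0.0
[0.58638461 0.4691802  1.41008442 0.20797919 1.10626848 0.59472747] [409.18599327 429.61133796 355.53084563] [-0.07931542  0.73161769  0.67043331  0.09467737] [49.8 -3.9 49.2] [ 0.022 -0.247 -0.087]
[254 203] [281 231] [268.54067728 214.19705373] [267.42404841 218.77835768]
[410.78173376 488.28297095] [ 0.4225148   0.62409662 -0.42136065 -0.57556797]
```

```bash
echo '[50,-4,49,0.022,-0.247,-0.087,50,-4,49,0.022,-0.247,-0.087,50,-4,49,0.022,-0.247,-0.087]' | python3 steer.py
python3 - <<'E'
from h import *
from rig import ctrl
s=ctrl.sense(); print(*delta(s,(410.8,488.3,215),(0,1,0),(0,0,-1)))
E
```

```text
time_s: 17.35
eef_pos: [410.0, 490.3, 316.9]
ee_rot: [0.0, 0.707, 0.708, -0.004]
force: [0.3, 0.7, -0.4]
grip_width: 0.601
grip_force: 0.0
[ -1.5   1.3 101.9] [-0.005  0.005  0.002]
```

```bash
echo '[-1.5,0.8,50,0,0,0,-1.5,0.8,85,0,0,0,-1.5,0.8,102,0,0,0,-1.5,0.8,102,0,0,0,-1.5,0.8,102,0,0,0]' | python3 steer.py
echo '[0,0,0,0,0,0,0,0,0,0,0,0,0,0,0,0,0,0,0,0,0,0,0,0]' | python3 steer.py 0 25
python3 -c "
from h import *
from rig import ctrl
s=ctrl.sense(); print(s['eef_pos'],s['ee_rot'],s['joints'])"
```

```text
time_s: 17.85
eef_pos: [412.2, 487.1, 219.8]
ee_rot: [-0.0, 0.708, 0.706, 0.001]
force: [0.3, -0.4, -0.2]
grip_width: 0.602
grip_force: 0.0
time_s: 18.25
eef_pos: [412.0, 488.0, 220.1]
ee_rot: [0.0, 0.707, 0.707, 0.001]
force: [-0.9, -1.3, 6.7]
grip_width: 0.176
grip_force: 25.6
[412.01462918 487.96542118 220.05185546] [4.77674773e-04 7.07469614e-01 7.06743187e-01 7.64664136e-04] [ 6.86568359e-01  7.41630535e-01  1.32366865e+00 -9.10378315e-04
  1.07467793e+00  6.88028391e-01]
```

```bash
echo '[0,0,-50,0,0,0,0,0,-100,0,0,0,0,0,-130,0,0,0]' | python3 steer.py && echo '[-335,67,0,0,-0.09,0,-335,67,0,0,-0.09,0,-335,67,0,0,-0.09,0,-335,67,0,0,-0.09,0,-335,67,0,0,-0.09,0,-335,67,0,0,-0.09,0,-335,67,0,0,-0.09,0,-335,67,0,0,-0.09,0]' | python3 steer.py
python3 - <<'E'
from h import *
from rig import ctrl
s=ctrl.sense(); c=ctrl.calibration("wrist"); im=ctrl.capture("wrist"); cv2.imwrite("pics/w11.png",im[:,:,::-1])
v=-rot(s['ee_rot']).apply([0,0,1]); print(s['eef_pos'],v,s['grip_width'],s['eef_pos']-220*v)
for k in blobs(im,(100,120,60),(125,255,255),300)[1]: e=cv2.fitEllipse(k); print(e,plane(c,e[0],41,True))
m,_=blobs(im,(8,60,70),(28,255,255)); 
for r in range(200,340,10):
    q=np.flatnonzero(m[r,220:340]); print(r,(q.min()+220,q.max()+220) if len(q) else None,end=' ')
for h in (-220,-186,-148): print(h,proj(c,s['eef_pos']+h*v,True))
print(*delta(s,np.array([479.3,132.6,27.5])+220*v,(0,1,-.09),-v))
E
```

```text
time_s: 18.55
eef_pos: [411.8, 487.9, 353.1]
ee_rot: [0.001, 0.707, 0.707, 0.002]
force: [0.8, 0.2, -1.1]
grip_width: 0.176
grip_force: 25.0
time_s: 19.35
eef_pos: [479.3, 149.1, 349.4]
ee_rot: [0.033, 0.709, 0.704, -0.032]
force: [0.2, 0.4, 0.0]
grip_width: 0.178
grip_force: 25.0
[479.26937244 149.05724891 349.39464994] [-3.70299675e-04  9.15866093e-02  9.95797046e-01] 0.17781854237492253 [479.35083837 128.90819485 130.31929992]
((275.0276794433594, 180.4191436767578), (51.183162689208984, 51.716766357421875), 88.03927612304688) [479.2 138.7  41. ]
200 None 210 None 220 (np.int64(262), np.int64(288)) 230 (np.int64(255), np.int64(295)) 240 (np.int64(254), np.int64(296)) 250 (np.int64(252), np.int64(298)) 260 (np.int64(261), np.int64(292)) 270 (np.int64(260), np.int64(292)) 280 (np.int64(259), np.int64(293)) 290 (np.int64(258), np.int64(294)) 300 (np.int64(259), np.int64(293)) 310 (np.int64(274), np.int64(279)) 320 None 330 None -220 [275.01816578 236.43023647]
-186 [274.77007987 259.65244043]
-148 [274.36776051 297.78662549]
[ 13.1  -0.2 102. ] [ 0.    -0.    -0.006]
```

```bash
cat >> h.py <<'E'
def held(im,c,s,L=220,win=(220,200,340,330)):
    """offset (along tool x, tool y, tool z) of a plug held at L ahead of the TCP, from its outline box"""
    from scipy.optimize import least_squares
    m,_=blobs(im,(8,60,70),(28,255,255)); w=np.zeros_like(m); x0,y0,x1,y1=win; w[y0:y1,x0:x1]=m[y0:y1,x0:x1]
    k=max(cv2.findContours(w,0,1)[0],key=cv2.contourArea)[:,0]; o=np.r_[k.min(0),k.max(0)+1]
    C=rot(s['ee_rot']); a=np.linspace(0,2*np.pi,60)
    def box(q):
        P=[]
        for z,r in ((0,10),(3,13),(34,13),(34,8),(72,8)):
            P+=[proj(c,s['eef_pos']+C.apply([q[0]+r*np.cos(t),q[1]+r*np.sin(t),L+q[2]-z]),True) for t in a]
        P=np.array(P); return np.r_[P.min(0),P.max(0)]
    r=least_squares(lambda q:box(q)-o,[0,0,0],diff_step=1e-3,x_scale=1.); return r.x.round(2),r.fun.round(2),o
E
python3 - <<'E'
from h import *
from rig import ctrl
im=cv2.imread("pics/w11.png")[:,:,::-1].copy(); s=ctrl.sense(); c=ctrl.calibration("wrist"); print(held(im,c,s))
import pickle
c4,e4=pickle.load(open("w4.pkl","rb")); im=cv2.imread("pics/w4.png")[:,:,::-1].copy()
print(held(im,c4,dict(eef_pos=e4,ee_rot=[0,.707107,.707107,0]),215))
for n in ("w4",): 
  for k in blobs(im,(100,120,60),(125,255,255),300)[1]: e=cv2.fitEllipse(k); print(e,plane(c4,e[0],41,True))
E
```

```text
(array([-0.05,  0.65,  1.93]), array([-0.36,  0.21,  0.36, -0.16]), array([252, 217, 300, 311], dtype=int32))
(array([-4.02,  0.53,  2.33]), array([-1.73,  0.98,  1.73, -0.74]), array([253, 225, 299, 325], dtype=int32))
((275.817138671875, 195.7631072998047), (49.33651351928711, 49.814735412597656), 86.27569580078125) [479.1 138.5  41. ]
```

This explains the topple. The first plug sat 4 mm inboard in the grip and the pan is really at y≈138.5, so its foot landed on the inner rim. This grip is centred and I'm aiming at the corrected centre.

```bash
echo '[16,0,50,0,0,0,16,0,80,0,0,0,16,0,92,0,0,0,16,0,98,0,0,0,16,0,101,0,0,0,16,0,101,0,0,0]' | python3 steer.py
python3 -c "
from h import *
from rig import ctrl
s=ctrl.sense(); v=-rot(s['ee_rot']).apply([0,0,1]); print(s['eef_pos']-220*v,s['force'])"
```

```text
time_s: 20.0
eef_pos: [478.9, 159.8, 248.1]
ee_rot: [0.033, 0.707, 0.706, -0.031]
force: [0.6, 0.0, -1.1]
grip_width: 0.176
grip_force: 25.1
[479.31744567 139.80360432  29.03748234] [ 0.59321108  0.01319569 -1.08059357]
```

```bash
echo '[0,0,1,0,0,0,0,0,1,0,0,0]' | python3 steer.py; echo '[0,0,1,0,0,0,0,0,1,0,0,0]' | python3 steer.py
python3 -c "
from h import *
from rig import ctrl
s=ctrl.sense(); v=-rot(s['ee_rot']).apply([0,0,1]); print(s['eef_pos']-220*v,s['force'])"
```

```text
time_s: 20.2
eef_pos: [478.9, 159.5, 247.1]
ee_rot: [0.033, 0.707, 0.706, -0.031]
force: [-0.1, -1.0, 3.4]
grip_width: 0.178
grip_force: 25.3
time_s: 20.4
eef_pos: [479.0, 159.3, 246.4]
ee_rot: [0.033, 0.707, 0.706, -0.031]
force: [-1.0, -1.3, 8.1]
grip_width: 0.18
grip_force: 26.0
[479.56587984 139.2629655   27.30552382] [-0.98593902 -1.32867434  8.06963275]
```

```bash
echo '[0,0,-3,0,0,0,-4,0,-3,0,0,0,-4,0,-3,0,0,0]' | python3 steer.py;  echo '[0,0,1.5,0,0,0,0,0,1.5,0,0,0]' | python3 steer.py; echo '[0,0,1,0,0,0,0,0,1,0,0,0]' | python3 steer.py
python3 -c "
from h import *
from rig import ctrl
s=ctrl.sense(); v=-rot(s['ee_rot']).apply([0,0,1]); print(s['eef_pos']-220*v,s['force'])"
```

```text
time_s: 20.7
eef_pos: [478.5, 155.4, 248.5]
ee_rot: [0.032, 0.707, 0.706, -0.032]
force: [0.3, 0.5, -0.2]
grip_width: 0.176
grip_force: 25.1
time_s: 20.9
eef_pos: [478.5, 155.5, 246.6]
ee_rot: [0.032, 0.707, 0.706, -0.032]
force: [0.0, -1.4, -1.4]
grip_width: 0.181
grip_force: 25.1
time_s: 21.1
eef_pos: [478.5, 155.5, 245.8]
ee_rot: [0.032, 0.707, 0.706, -0.032]
force: [0.5, 0.6, 0.1]
grip_width: 0.176
grip_force: 25.1
[478.48018439 135.5143937   26.71290324] [0.45377239 0.58500844 0.1327174 ]
```

```bash
echo '[0,0,1,0,0,0,0,0,1,0,0,0]' | python3 steer.py; echo '[0,0,1,0,0,0,0,0,1,0,0,0]' | python3 steer.py
python3 -c "
from h import *
from rig import ctrl
s=ctrl.sense(); v=-rot(s['ee_rot']).apply([0,0,1]); print(s['eef_pos']-220*v,s['force'])"
```

```text
time_s: 21.3
eef_pos: [478.5, 155.4, 244.9]
ee_rot: [0.032, 0.707, 0.706, -0.032]
force: [-0.1, 0.6, -0.8]
grip_width: 0.173
grip_force: 25.1
time_s: 21.5
eef_pos: [478.5, 155.3, 243.9]
ee_rot: [0.032, 0.707, 0.706, -0.032]
force: [0.0, -0.6, -1.1]
grip_width: 0.175
grip_force: 25.1
[478.5402676  135.31902194  24.82049508] [ 0.0480679  -0.60126704 -1.12198785]
```

```bash
echo '[0,0,0.7,0,0,0,0,0,0.7,0,0,0]' | python3 steer.py; echo '[0,0,0.7,0,0,0,0,0,0.7,0,0,0]' | python3 steer.py
python3 -c "
from h import *
from rig import ctrl
s=ctrl.sense(); v=-rot(s['ee_rot']).apply([0,0,1]); print(s['eef_pos']-220*v,s['force'])"
```

```text
time_s: 21.7
eef_pos: [478.6, 155.2, 243.4]
ee_rot: [0.032, 0.707, 0.706, -0.032]
force: [0.3, 0.3, 0.2]
grip_width: 0.176
grip_force: 25.2
time_s: 21.9
eef_pos: [478.7, 155.2, 243.2]
ee_rot: [0.033, 0.707, 0.706, -0.032]
force: [-2.8, 0.8, 5.4]
grip_width: 0.177
grip_force: 26.0
[478.87254627 135.24411699  24.14481391] [-2.80574637  0.7728318   5.42414624]
```

Floor contact at 24.2 mm, as computed for the stop. Easing off, then opening in small steps.

```bash
echo '[0,0,-0.5,0,0,0,0,0,-0.5,0,0,0]' | python3 steer.py; echo '[0,0,0,0,0,0,0,0,0,0,0,0]' | python3 steer.py 0.23;echo '[0,0,0,0,0,0,0,0,0,0,0,0,0,0,0,0,0,0]' | python3 steer.py 0.42
echo '[0,0,-8,0,0,0,0,0,-20,0,0,0,0,0,-40,0,0,0,0,0,-80,0,0,0,0,0,-125,0,0.09,0,0,0,-125,0,0.09,0,0,0,-125,0,0.09,0]' | python3 steer.py
python3 - <<'E'
from h import *
from rig import ctrl
s=ctrl.sense(); c=ctrl.calibration("wrist"); im=ctrl.capture("wrist"); cv2.imwrite("pics/w12.png",im[:,:,::-1]); print(s['eef_pos'])
b=np.array([479,135,24.4]); print(proj(c,b,True),proj(c,b+[0,6.5,71.7],True))
m,_=blobs(im,(8,60,70),(28,255,255)); 
for k in cv2.findContours(m[120:300,200:350].copy(),0,1)[0]:
    if cv2.contourArea(k)>60: k=k[:,0]+[200,120]; print(k.min(0),k.max(0))
for k in blobs(im,(100,120,60),(125,255,255),300)[1]: e=cv2.fitEllipse(k); print(e[0],cv2.boundingRect(k),plane(c,e[0],30,True))
E
```

```text
time_s: 22.1
eef_pos: [478.6, 155.2, 243.3]
ee_rot: [0.032, 0.707, 0.706, -0.032]
force: [-0.1, -0.3, 3.8]
grip_width: 0.179
grip_force: 25.4
time_s: 22.3
eef_pos: [478.5, 155.2, 243.0]
ee_rot: [0.032, 0.707, 0.706, -0.032]
force: [0.2, -0.0, 0.0]
grip_width: 0.232
grip_force: 0.0
time_s: 22.6
eef_pos: [478.5, 155.2, 243.1]
ee_rot: [0.032, 0.707, 0.706, -0.032]
force: [0.0, 0.8, 0.4]
grip_width: 0.421
grip_force: 0.0
time_s: 23.3
eef_pos: [478.3, 166.6, 368.9]
ee_rot: [0.001, 0.707, 0.707, 0.001]
force: [-0.2, 0.2, -0.9]
grip_width: 0.421
grip_force: 0.0
[478.28004472 166.59274462 368.90788081]
[275.2651958  220.84680061] [275.23060609 241.44584723]
[262 208] [288 248]
[253 120] [329 169]
(275.32427978515625, 223.19036865234375) (253, 200, 46, 45) [479.1 134.4  30. ]
```

Plug stands in the blue pan, box (262–288, 208–248) around the predicted points. Next is the second rack plug.

```bash
echo '[154,2,0,0,0,0,154,2,0,0,0,0,154,2,20,0,0,0,154,2,20,0,0,0,154,2,20,0,0,0]' | python3 steer.py 0.6
cat >> h.py <<'E'
def stand(im,c,P,v=(0,0,1),lo=(8,110,60),half=45):
    from scipy.optimize import least_squares
    P=np.array(P,float); v=np.array(v,float); m,_=blobs(im,lo,(28,255,255)); q=proj(c,P+36*v,True).astype(int)
    w=np.zeros_like(m); a,b=max(q[1]-half,0),max(q[0]-half,0); w[a:q[1]+half,b:q[0]+half]=m[a:q[1]+half,b:q[0]+half]
    k=max(cv2.findContours(w,0,1)[0],key=cv2.contourArea)[:,0]; o=np.r_[k.min(0),k.max(0)+1]; t=np.linspace(0,2*np.pi,60)
    def box(d):
        L=np.array([proj(c,P+[d[0]+r*np.cos(x),d[1]+r*np.sin(x),0]+z*v,True) for z,r in ((0,10),(3,13),(34,13),(34,8),(72,8)) for x in t]); return np.r_[L.min(0),L.max(0)]
    r=least_squares(lambda d:box(d)-o,[0,0],diff_step=1e-3,x_scale=1.); return (P[:2]+r.x).round(1),r.fun.round(1),o
E
python3 - <<'E'
from h import *
from rig import ctrl
s=ctrl.sense(); c=ctrl.calibration("wrist"); im=ctrl.capture("wrist"); cv2.imwrite("pics/w13.png",im[:,:,::-1]); print(s['eef_pos'])
P=(480.5,320.5,6)
print("pred foot,top",proj(c,P,True),proj(c,(480.5,320.5,78),True))
# recess ring & plug: print hue/sat/val along column
hsv=cv2.cvtColor(im,cv2.COLOR_RGB2HSV); u=int(proj(c,(480.5,320.5,78),True)[0]); v0=int(proj(c,P,True)[1])
print([(r,*map(int,hsv[r,u])) for r in range(v0-35,v0+60,3)])
E
```

```text
time_s: 23.85
eef_pos: [480.3, 321.4, 345.5]
ee_rot: [-0.0, 0.707, 0.707, -0.002]
force: [0.5, -0.8, -0.1]
grip_width: 0.601
grip_force: 0.0
[480.25474515 321.38414851 345.51329374]
pred foot,top [276.75874872 192.04649803] [276.59797288 214.07949432]
[(157, 30, 4, 247), (160, 30, 4, 247), (163, 30, 4, 247), (166, 30, 4, 247), (169, 30, 6, 247), (172, 30, 7, 247), (175, 30, 3, 247), (178, 32, 15, 248), (181, 18, 125, 238), (184, 19, 119, 237), (187, 33, 38, 255), (190, 30, 22, 247), (193, 22, 117, 246), (196, 18, 115, 238), (199, 18, 121, 237), (202, 18, 122, 234), (205, 35, 22, 252), (208, 30, 24, 247), (211, 30, 27, 247), (214, 30, 27, 247), (217, 33, 23, 249), (220, 22, 111, 246), (223, 21, 115, 244), (226, 19, 93, 239), (229, 18, 93, 237), (232, 18, 93, 239), (235, 18, 96, 238), (238, 18, 98, 235), (241, 18, 95, 236), (244, 19, 94, 235), (247, 19, 94, 237), (250, 34, 34, 255)]
```

```bash
echo '[-1,0,50,0,0,0,-1,0,90,0,0,0,-1,0,112,0,0,0,-1,0,122,0,0,0,-1,0,122,0,0,0,-1,0,122,0,0,0]' | python3 steer.py
echo '[0,0,0,0,0,0,0,0,0,0,0,0,0,0,0,0,0,0,0,0,0,0,0,0]' | python3 steer.py 0 25
python3 -c "
from rig import ctrl
print(ctrl.sense()['eef_pos'])"
echo '[0,0,-50,0,0,0,0,0,-100,0,0,0,0,0,-135,0,0,0,0,0,-135,0,0,0]' | python3 steer.py
python3 - <<'E'
from h import *
from rig import ctrl
s=ctrl.sense(); c=ctrl.calibration("wrist"); im=ctrl.capture("wrist"); cv2.imwrite("pics/w14.png",im[:,:,::-1]); print(s['eef_pos'],s['grip_width'])
E
```

```text
time_s: 24.5
eef_pos: [481.3, 319.0, 227.0]
ee_rot: [0.001, 0.708, 0.706, 0.001]
force: [0.6, 1.6, 0.4]
grip_width: 0.597
grip_force: 0.0
time_s: 24.9
eef_pos: [480.9, 319.6, 226.4]
ee_rot: [0.001, 0.707, 0.707, 0.0]
force: [0.0, -0.5, 5.9]
grip_width: 0.177
grip_force: 25.7
[480.88099755 319.55891217 226.35627983]
time_s: 25.3
eef_pos: [480.9, 319.8, 365.7]
ee_rot: [0.002, 0.707, 0.707, 0.004]
force: [1.5, -0.1, 0.2]
grip_width: 0.174
grip_force: 25.1
[480.86929378 319.81338846 365.74119587] 0.1743103246303986
```

```bash
echo '[-404,-4,0,0,-0.09,0,-404,-4,0,0,-0.09,0,-404,-4,0,0,-0.09,0,-404,-4,0,0,-0.09,0,-404,-4,0,0,-0.09,0,-404,-4,0,0,-0.09,0,-404,-4,0,0,-0.09,0,-404,-4,0,0,-0.09,0]' | python3 steer.py; echo '[0,0,0,0,0,0,0,0,0,0,0,0]' | python3 steer.py
python3 - <<'E'
from h import *
from rig import ctrl
s=ctrl.sense(); c=ctrl.calibration("wrist"); im=ctrl.capture("wrist"); cv2.imwrite("pics/w15.png",im[:,:,::-1])
v=-rot(s['ee_rot']).apply([0,0,1]); print(s['eef_pos'],v,s['grip_width'],"base",s['eef_pos']-220.4*v)
print("orange pred",proj(c,(476.5,-104.6,50),True))
print(held(im,c,s,220.4))
for k in blobs(im,(5,180,60),(28,255,255),100)[1]: print(cv2.boundingRect(k),cv2.contourArea(k))
m,_=blobs(im,(5,180,60),(28,255,255))
for r in range(150,330,8):
    q=np.flatnonzero(m[r,200:350]); print(r,(q.min()+200,q.max()+200,len(q)) if len(q) else None,end=' ')
E
```

```text
time_s: 26.15
eef_pos: [475.6, -82.3, 359.5]
ee_rot: [0.031, 0.707, 0.706, -0.032]
force: [0.5, -0.2, -0.4]
grip_width: 0.175
grip_force: 25.1
time_s: 26.35
eef_pos: [476.0, -81.2, 359.5]
ee_rot: [0.031, 0.708, 0.705, -0.032]
force: [-0.1, -0.1, -0.2]
grip_width: 0.176
grip_force: 25.1
[476.01403918 -81.18449171 359.53482267] [0.00230558 0.08964151 0.99597143] 0.17602514071964495 base [ 475.50588885 -100.94148044  140.02272009]
orange pred [276.73360942 194.8810416 ]
(array([ 16.02,   0.91, -21.49]), array([-2.4 ,  1.48,  2.4 , -1.03]), array([250, 200, 303, 311], dtype=int32))
(452, 272, 35, 31) 260.5
(251, 171, 52, 48) 1929.5
150 None 158 None 166 None 174 (np.int64(261), np.int64(290), 29) 182 (np.int64(255), np.int64(297), 43) 190 (np.int64(251), np.int64(301), 51) 198 (np.int64(251), np.int64(301), 51) 206 (np.int64(253), np.int64(299), 47) 214 (np.int64(259), np.int64(293), 34) 222 None 230 None 238 None 246 None 254 None 262 None 270 None 278 None 286 None 294 None 302 None 310 None 318 None 326 None
```

Run:
```python
from h import *
from rig import ctrl
import h
s=ctrl.sense(); c=ctrl.calibration("wrist"); im=cv2.imread("pics/w15.png")[:,:,::-1].copy()
print("orange",plane(c,(276.8,196),52,True))
m,_=blobs(im,(5,180,60),(28,255,255)); im2=im.copy(); im2[m>0]=0; im2[:216]=0
print(held(im2,c,s,220.4,(220,214,340,330)))
hsv=cv2.cvtColor(im,cv2.COLOR_RGB2HSV); print([(r,*map(int,hsv[r,276])) for r in range(205,232)])
```

```text
orange [ 476.8 -104.1   52. ]
(array([0.28, 0.93, 0.85]), array([ 0.04, -0.02, -0.04,  0.02]), array([252, 217, 301, 311], dtype=int32))
[(205, 15, 188, 244), (206, 15, 191, 243), (207, 15, 192, 243), (208, 15, 194, 243), (209, 15, 198, 243), (210, 15, 186, 244), (211, 15, 193, 243), (212, 15, 192, 243), (213, 15, 192, 244), (214, 15, 185, 246), (215, 14, 190, 239), (216, 12, 210, 230), (217, 14, 127, 179), (218, 16, 121, 173), (219, 15, 122, 175), (220, 15, 128, 178), (221, 16, 128, 171), (222, 16, 127, 177), (223, 16, 126, 178), (224, 15, 124, 179), (225, 15, 130, 174), (226, 15, 132, 174), (227, 15, 130, 175), (228, 15, 127, 177), (229, 15, 124, 179), (230, 15, 124, 179), (231, 15, 124, 177)]
```

```bash
echo '[4.5,0.4,45,0,0,0,4.5,0.4,75,0,0,0,4.5,0.4,84,0,0,0,4.5,0.4,88,0,0,0,4.5,0.4,90,0,0,0,4.5,0.4,90,0,0,0,4.5,0.4,90,0,0,0]' | python3 steer.py
python3 -c "
from h import *
from rig import ctrl
s=ctrl.sense(); v=-rot(s['ee_rot']).apply([0,0,1]); print(s['eef_pos']-220.4*v,s['force'])"
```

```text
time_s: 27.1
eef_pos: [476.9, -84.0, 271.8]
ee_rot: [0.033, 0.707, 0.706, -0.032]
force: [0.1, -0.9, -1.4]
grip_width: 0.175
grip_force: 25.1
[ 477.36107586 -104.22888211   52.2905703 ] [ 0.12040692 -0.87200954 -1.39750196]
```

```bash
echo '[0.3,-1,3,0,0,0,0.6,-1,5,0,0,0,0.6,-1,6,0,0,0,0.6,-1,6,0,0,0]' | python3 steer.py
python3 -c "
from h import *
from rig import ctrl
s=ctrl.sense(); v=-rot(s['ee_rot']).apply([0,0,1]); print(s['eef_pos']-220.4*v,s['force'])"
```

```text
time_s: 27.5
eef_pos: [475.7, -84.0, 264.7]
ee_rot: [0.032, 0.707, 0.706, -0.032]
force: [-0.1, 1.3, 0.8]
grip_width: 0.175
grip_force: 25.2
[ 475.71884569 -104.03844091   45.19701174] [-0.07629079  1.25416261  0.77481081]
```

```bash
echo '[0,0,0,0,0,0]' | python3 steer.py 0.23;echo '[0,0,0,0,0,0,0,0,0,0,0,0]' | python3 steer.py 0.45
echo '[0,0,-10,0,0,0,0,0,-30,0,0,0,0,0,-60,0,0,0,0,0,-100,0,0,0,0,0,-115,0,0.09,0,0,0,-115,0,0.09,0,0,0,-115,0,0.09,0]' | python3 steer.py
echo '[0,0,0,0,0,0,0,0,0,0,0,0,0,0,0,0,0,0,0,0,0,0,0,0,0,0,0,0,0,0]' | python3 steer.py
cat > look.py <<'E'
from h import *
from rig import ctrl
s=ctrl.sense(); c=ctrl.calibration("wrist"); im=ctrl.capture("wrist"); cv2.imwrite(f"pics/l{int(s['time_s']*100)}.png",im[:,:,::-1]); print(s['time_s'],s['eef_pos'])
y0,x0=18.5,478
for n,g,sg in (("blue",138.5,1),("orange",-101.5,-1)):
    for a in (.09,-.09):
        cc,ss=np.cos(a),np.sin(a); b=np.array([x0,y0+sg*120*cc-40*ss,75-40*cc-sg*120*ss]); v=np.array([0,ss,cc])
        print(n,"beam",a,"base",b.round(1),"px",proj(c,b,True).round(),proj(c,b+72*v,True).round())
m=cv2.inRange(cv2.cvtColor(im,cv2.COLOR_RGB2HSV),(8,60,60),(28,179,255))
for k in cv2.findContours(m,0,1)[0]:
    if cv2.contourArea(k)>100: print("tan",cv2.boundingRect(k),cv2.contourArea(k))
for nm,lo,hi in (("blue",(100,120,60),(125,255,255)),("orange",(5,180,60),(28,255,255))):
    for k in blobs(im,lo,hi,200)[1]: print(nm,cv2.boundingRect(k))
E
python3 look.py
```

```text
time_s: 27.6
eef_pos: [475.7, -84.1, 264.8]
ee_rot: [0.032, 0.707, 0.706, -0.032]
force: [0.3, 0.1, -0.0]
grip_width: 0.227
grip_force: 0.0
time_s: 27.8
eef_pos: [475.7, -84.1, 264.8]
ee_rot: [0.032, 0.707, 0.706, -0.032]
force: [0.2, 0.5, 0.3]
grip_width: 0.448
grip_force: 0.0
time_s: 28.5
eef_pos: [475.5, -73.7, 378.9]
ee_rot: [0.001, 0.708, 0.707, -0.001]
force: [-0.2, -0.7, -0.4]
grip_width: 0.451
grip_force: 0.0
time_s: 29.0
eef_pos: [475.7, -73.6, 379.1]
ee_rot: [0.0, 0.707, 0.707, -0.0]
force: [0.5, -0.0, 0.4]
grip_width: 0.455
grip_force: 0.0
29.0 [475.69421581 -73.61075671 379.13909614]
blue beam 0.09 base [478.  134.4  24.4] px [278. -12.] [278. -50.]
blue beam -0.09 base [478.  141.6  45.9] px [278. -27.] [278. -56.]
orange beam 0.09 base [ 478.  -104.6   45.9] px [278. 224.] [278. 246.]
orange beam -0.09 base [478.  -97.4  24.4] px [278. 211.] [278. 243.]
tan (429, 281, 46, 40) 735.0
tan (261, 210, 30, 45) 967.0
tan (434, 79, 49, 24) 778.5
blue (245, 320, 75, 42)
blue (259, 0, 40, 10)
orange (253, 203, 47, 44)
```

Orange plug stands, box rows 210–255. Pan and plug match beam = +0.09, so the blue side dropped and the blue-pan plug is the heavier one. I'll confirm this with the scene camera while moving back to it.

```bash
echo '[240,3,16,0,-0.09,0,240,3,16,0,-0.09,0,240,3,16,0,-0.09,0,240,3,16,0,-0.09,0,240,3,16,0,-0.09,0,240,3,16,0,-0.09,0,240,3,16,0,-0.09,0]' | python3 steer.py 0.5
sed -i 's/^m=cv2/for b,v in ((np.array([478.8,135.2,24.4]),(0,.09,.996)),): print("blue plug",*stand(im,c,b,v,lo=(8,60,60)),*delta(s,b+220.5*np.array(v),(0,.996,-.09),-np.array(v)))\nm=cv2/' look.py; python3 look.py
python3 - <<'E'
from h import *
from rig import ctrl
im=ctrl.capture("scene"); c=ctrl.calibration("scene")
for nm,lo,hi in (("blue",(100,150,40),(125,255,255)),("orange",(8,200,120),(25,255,255))):
    for k in blobs(im,lo,hi,60)[1]: print(nm,cv2.boundingRect(k))
for a in (.09,-.09):
    cc,ss=np.cos(a),np.sin(a); print(a,[proj(c,(478,18.5+g*120*cc-40*ss,75-34*cc-g*120*ss)).round() for g in (1,-1)])
E
```

```text
time_s: 29.75
eef_pos: [478.8, 166.8, 362.9]
ee_rot: [0.032, 0.706, 0.707, -0.032]
force: [0.4, -0.1, -0.4]
grip_width: 0.499
grip_force: 0.0
29.75 [478.84921341 166.80603338 362.89498673]
blue beam 0.09 base [478.  134.4  24.4] px [275. 193.] [274. 216.]
blue beam -0.09 base [478.  141.6  45.9] px [274. 194.] [274. 235.]
orange beam 0.09 base [ 478.  -104.6   45.9] px [275. 374.] [275. 417.]
orange beam -0.09 base [478.  -97.4  24.4] px [275. 359.] [275. 405.]
blue plug [479. 136.] [-0.3 -0.3  0.3  0.2] [261 180 290 223] [-9.000e-01 -1.000e-01  1.195e+02] [0.    0.001 0.001]
tan (395, 384, 29, 23) 242.5
tan (416, 257, 40, 49) 853.5
tan (261, 180, 29, 43) 885.0
tan (239, 0, 93, 139) 9763.0
blue (252, 171, 48, 46)
blue (330, 177, 20, 16)
blue (127, 165, 48, 49)
blue (442, 125, 38, 34)
orange (153, 254, 29, 30)
orange (227, 170, 21, 16)
0.09 [array([341., 182.]), array([238., 177.])]
-0.09 [array([345., 175.]), array([241., 184.])]
```

Scene confirms it: blue pan row 185, orange row 178, so blue is down. Grasping that plug.

```bash
echo '[0,0,50,0,0,0,0,0,90,0,0,0,0,0,110,0,0,0,0,0,117,0,0,0,0,0,119,0,0,0,0,0,119,0,0,0]' | python3 steer.py
echo '[0,0,0,0,0,0,0,0,0,0,0,0,0,0,0,0,0,0,0,0,0,0,0,0]' | python3 steer.py 0 25
python3 -c "
from h import *
from rig import ctrl
s=ctrl.sense(); v=-rot(s['ee_rot']).apply([0,0,1]); print(s['eef_pos'],s['eef_pos']-220*v,s['force'])"
```

```text
time_s: 30.45
eef_pos: [479.4, 155.2, 245.6]
ee_rot: [0.033, 0.707, 0.706, -0.031]
force: [-0.2, 0.3, 0.6]
grip_width: 0.498
grip_force: 0.0
time_s: 30.85
eef_pos: [479.2, 155.6, 245.4]
ee_rot: [0.033, 0.707, 0.706, -0.031]
force: [0.4, 0.3, 5.8]
grip_width: 0.172
grip_force: 26.0
[479.20036503 155.64776909 245.35685223] [479.62460251 135.67469286  26.26578384] [0.41559662 0.28384174 5.80065743]
```

```bash
echo '[-2.5,0,-28,0,0,0,-6,0,-70,0,0,0,-10,0,-115,0,0,0,-11,0,-125,0,0.09,0,-11,0,-125,0,0.09,0,-11,0,-125,0,0.09,0]' | python3 steer.py
python3 - <<'E'
from h import *
from rig import ctrl
s=ctrl.sense(); c=ctrl.calibration("wrist"); im=ctrl.capture("wrist"); print(s['eef_pos'],s['ee_rot'],s['grip_width']); print(held(im,c,s,222))
print(*delta(s,(489,-303,372),(0,1,0),(0,0,-1)))
E
```

```text
time_s: 31.45
eef_pos: [478.7, 155.8, 369.1]
ee_rot: [0.001, 0.708, 0.707, -0.002]
force: [-0.9, -0.8, -0.6]
grip_width: 0.172
grip_force: 25.4
[478.72583783 155.80516491 369.05807959] [ 6.91167421e-04  7.07621927e-01  7.06589082e-01 -1.61264847e-03] 0.17204868035497378
(array([0.32, 0.63, 0.93]), array([-0.24,  0.14,  0.24, -0.11]), array([252, 216, 300, 309], dtype=int32))
[-458.8   10.9   -1.5] [-0.001  0.003 -0.001]
```

```bash
echo '[-459,11,-2,0,0,0,-459,11,-2,0,0,0,-459,11,-2,0,0,0,-459,11,-2,0,0,0,-459,11,-2,0,0,0,-459,11,-2,0,0,0,-459,11,-2,0,0,0,-459,11,-2,0,0,0]' | python3 steer.py
python3 - <<'E'
from h import *
from rig import ctrl
s=ctrl.sense(); print(*delta(s,(489,-303,370),(0,1,0),(0,0,-1)))
E
echo '[-40,0,0,0,0,0,-60,0,0,0,0,0,-60,0,0,0,0,0,-60,0,0,0,0,0]' | python3 steer.py
cat > nest.py <<'E'
from h import *
from rig import ctrl
from scipy.optimize import least_squares
s=ctrl.sense(); c=ctrl.calibration("wrist"); im=ctrl.capture("wrist"); cv2.imwrite(f"pics/n{int(s['time_s']*100)}.png",im[:,:,::-1]); print(s['eef_pos'],s['ee_rot'],s['force'])
print("held",held(im,c,s,222,(220,205,340,340)))
hsv=cv2.cvtColor(im,cv2.COLOR_RGB2HSV); q=proj(c,(489,-303,55),True); print("pred mouth",q)
# mouth rim: first brightness drop walking outward-in along rays from centre
def edges(q):
    E=[]
    for a in np.arange(0,2*np.pi,np.pi/18):
        L=[]
        for r in np.arange(24,8,-.5):
            u,v=q[0]+r*np.cos(a),q[1]+r*np.sin(a); L.append(cv2.getRectSubPix(hsv[:,:,2],(1,1),(float(u),float(v)))[0,0] if 0 else int(hsv[int(round(v)),int(round(u)),2]))
        L=np.array(L); 
        ref=np.median(L[:6]); d=np.flatnonzero(L<ref-12)
        if ref>180 and len(d): r=24-.5*d[0]; E.append((q[0]+r*np.cos(a),q[1]+r*np.sin(a)))
    return np.array(E,np.float32)
for i in range(3):
    E=edges(q); P=np.array([plane(c,e,55,True)[:2] for e in E])
    f=least_squares(lambda z:np.hypot(*(P-z[:2]).T)-z[2],[*P.mean(0),16],loss='soft_l1'); q=proj(c,(f.x[0],f.x[1],55),True)
print("mouth fit",f.x.round(1),"n",len(E),"res",np.abs(f.fun).mean().round(2))
m=cv2.inRange(hsv,(100,90,60),(125,255,255)); k=max(cv2.findContours(m,0,1)[0],key=cv2.contourArea); print("corners",[plane(c,p,55,True)[:2] for p in cv2.approxPolyDP(k,6,True)[:,0]])
E
python3 nest.py
```

```text
time_s: 32.3
eef_pos: [487.7, -246.0, 370.7]
ee_rot: [-0.001, 0.708, 0.707, -0.001]
force: [1.1, 0.6, -0.3]
grip_width: 0.174
grip_force: 25.4
[-57.    1.4   0.7] [-0.003  0.    -0.001]
time_s: 32.7
eef_pos: [488.0, -303.6, 370.8]
ee_rot: [-0.001, 0.708, 0.707, -0.001]
force: [0.1, 0.2, -0.1]
grip_width: 0.175
grip_force: 25.4
[ 488.01539341 -303.62204126  370.84463916] [-9.40092973e-04  7.07623299e-01  7.06589002e-01 -6.04276547e-04] [ 0.08401587  0.1847764  -0.13596028]
held (array([0.31, 0.66, 0.93]), array([-0.24,  0.14,  0.24, -0.11]), array([252, 216, 300, 309], dtype=int32))
pred mouth [277.25842286 197.67258155]
mouth fit [ 488.8 -301.9   14.9] n 36 res 0.93
corners [array([ 506.3, -248.2]), array([ 436.6, -281.8]), array([ 465. , -349.3]), array([ 467.3, -332.1]), array([ 481.4, -319.4]), array([ 499.8, -323.3]), array([ 507.5, -339.1]), array([ 541.1, -325.4]), array([ 533.6, -307. ]), array([ 523.5, -307. ]), array([ 531.6, -301.4])]
```

```bash
echo '[0.5,0.3,45,0,0,0,0.5,0.3,70,0,0,0,0.5,0.3,82,0,0,0,0.5,0.3,86,0,0,0,0.5,0.3,86,0,0,0]' | python3 steer.py; echo '[0,0,2,0,0,0,0,0,4,0,0,0,0,0,4,0,0,0]' | python3 steer.py; echo '[0,0,1,0,0,0,0,0,2,0,0,0,0,0,2,0,0,0]' | python3 steer.py
python3 -c "
from rig import ctrl
s=ctrl.sense(); print(s['eef_pos'],s['force'],s['wrist_torque'])"
```

```text
time_s: 33.25
eef_pos: [488.7, -303.2, 286.9]
ee_rot: [0.001, 0.707, 0.707, -0.0]
force: [-0.3, 0.7, 0.6]
grip_width: 0.174
grip_force: 25.4
time_s: 33.55
eef_pos: [488.4, -303.5, 282.6]
ee_rot: [0.001, 0.707, 0.707, -0.0]
force: [0.5, 0.4, -0.5]
grip_width: 0.175
grip_force: 25.4
time_s: 33.85
eef_pos: [488.3, -303.5, 280.2]
ee_rot: [0.0, 0.708, 0.707, -0.0]
force: [0.4, 0.6, -0.8]
grip_width: 0.172
grip_force: 25.4
[ 488.33005142 -303.51866799  280.15652827] [ 0.41001992  0.56936669 -0.76392119] [ 0.03277174  0.02495903 -0.05022634]
```

```bash
for i in 1; do echo '[0.4,0,1,0,0,0,0.4,0,2,0,0,0,0.4,0,2,0,0,0]' | python3 steer.py; done; echo '[0,0,1,0,0,0,0,0,2,0,0,0,0,0,2,0,0,0]' | python3 steer.py; python3 -c "
from rig import ctrl
s=ctrl.sense(); print(s['eef_pos'],s['force'],s['wrist_torque'])"
```

```text
time_s: 34.15
eef_pos: [488.3, -303.1, 278.1]
ee_rot: [0.0, 0.707, 0.707, -0.0]
force: [-0.5, -0.3, -0.4]
grip_width: 0.176
grip_force: 25.4
time_s: 34.45
eef_pos: [488.3, -303.1, 276.1]
ee_rot: [0.0, 0.708, 0.707, -0.0]
force: [-0.3, -0.1, -1.2]
grip_width: 0.176
grip_force: 25.4
[ 488.3273051  -303.10551863  276.06314101] [-0.314661   -0.12315665 -1.17610747] [ 0.01288789  0.02838009 -0.03743476]
```

```bash
echo '[0,0,1,0,0,0,0,0,2,0,0,0,0,0,2,0,0,0]' | python3 steer.py; python3 -c "
from rig import ctrl
s=ctrl.sense(); print(s['eef_pos'],s['force'],s['wrist_torque'])"
```

```text
time_s: 34.75
eef_pos: [488.4, -303.2, 274.3]
ee_rot: [0.001, 0.708, 0.707, -0.0]
force: [-0.2, -0.7, -0.4]
grip_width: 0.172
grip_force: 25.5
[ 488.37252636 -303.19635548  274.30373127] [-0.18009366 -0.71486999 -0.39428268] [-0.11535224 -0.00081481 -0.0019956 ]
```

```bash
echo '[0,0,1,0,0,0,0,0,1,0,0,0]' | python3 steer.py; python3 -c "
from rig import ctrl
s=ctrl.sense(); print(s['eef_pos'],s['force'],s['wrist_torque'])";  echo '[0,0,1,0,0,0,0,0,1,0,0,0]' | python3 steer.py; python3 -c "
from rig import ctrl
s=ctrl.sense(); print(s['eef_pos'],s['force'],s['wrist_torque'])"
```

```text
time_s: 34.95
eef_pos: [488.4, -303.2, 273.2]
ee_rot: [0.001, 0.708, 0.707, -0.0]
force: [-0.6, -0.9, -0.7]
grip_width: 0.178
grip_force: 25.4
[ 488.39508415 -303.20046112  273.19621516] [-0.60680169 -0.88107109 -0.68310283] [-0.25760112 -0.09298682 -0.00838357]
time_s: 35.15
eef_pos: [488.4, -303.2, 272.2]
ee_rot: [0.001, 0.708, 0.707, -0.0]
force: [0.2, -1.0, -0.3]
grip_width: 0.174
grip_force: 25.4
[ 488.37247079 -303.17728244  272.17191166] [ 0.23808113 -1.02141494 -0.28178197] [-0.24018114 -0.11895665 -0.02107471]
```

```bash
echo '[-0.6,0.3,1,0,0,0,-0.6,0.3,2,0,0,0,-0.6,0.3,2,0,0,0]' | python3 steer.py; python3 -c "
from rig import ctrl
s=ctrl.sense(); print(s['force'],s['wrist_torque'])";  echo '[0,0,1,0,0,0,0,0,2,0,0,0,0,0,2,0,0,0]' | python3 steer.py; python3 -c "
from rig import ctrl
s=ctrl.sense(); print(s['eef_pos'],s['force'],s['wrist_torque'])"
```

```text
time_s: 35.45
eef_pos: [488.6, -303.7, 270.0]
ee_rot: [0.0, 0.707, 0.707, -0.0]
force: [-0.5, -0.4, -1.6]
grip_width: 0.172
grip_force: 25.4
[-0.49271587 -0.37911305 -1.61085223] [-0.09895164  0.02186798 -0.01008382]
time_s: 35.75
eef_pos: [488.6, -303.7, 268.0]
ee_rot: [0.0, 0.707, 0.707, -0.0]
force: [0.4, 0.5, -0.7]
grip_width: 0.176
grip_force: 25.4
[ 488.61971384 -303.67299186  268.00705723] [ 0.44549113  0.49110561 -0.71808723] [-0.06622964  0.02201403 -0.05031073]
```

```bash
for i in 1; do echo '[0,0,1,0,0,0,0,0,2,0,0,0,0,0,2,0,0,0]' | python3 steer.py; done; python3 -c "
from rig import ctrl
s=ctrl.sense(); print(s['force'],s['wrist_torque'])"
```

```text
time_s: 36.05
eef_pos: [488.6, -303.7, 266.1]
ee_rot: [0.0, 0.708, 0.707, -0.0]
force: [-0.6, -0.1, 0.2]
grip_width: 0.179
grip_force: 25.4
[-0.6179188  -0.05934583  0.21274363] [-0.0200883   0.03621218  0.01172198]
```

```bash
echo '[0,0,1,0,0,0,0,0,2,0,0,0,0,0,2,0,0,0]' | python3 steer.py;python3 -c "
from rig import ctrl
s=ctrl.sense(); print(s['force'],s['wrist_torque'])"
```

```text
time_s: 36.35
eef_pos: [488.6, -303.7, 264.1]
ee_rot: [0.0, 0.708, 0.707, -0.0]
force: [0.4, -0.1, -1.2]
grip_width: 0.178
grip_force: 25.4
[ 0.36770793 -0.12698738 -1.19414414] [-0.07376696 -0.01999079  0.0178654 ]
```

```bash
echo '[0,0,1,0,0,0,0,0,2,0,0,0,0,0,2,0,0,0]' | python3 steer.py; python3 -c "
from rig import ctrl
s=ctrl.sense(); print(s['force'],s['wrist_torque'])"
```

```text
time_s: 36.65
eef_pos: [488.6, -303.7, 262.1]
ee_rot: [0.0, 0.707, 0.707, -0.0]
force: [0.3, -0.8, -1.5]
grip_width: 0.173
grip_force: 25.4
[ 0.31849023 -0.76885926 -1.45400345] [-0.06117081  0.03618474  0.00656251]
```

Foot is about 15 mm below the mouth with no pad contact yet. Continuing in 2 mm steps (10 N at most each).

```bash
echo '[0,0,1,0,0,0,0,0,2,0,0,0,0,0,2,0,0,0]' | python3 steer.py|sed -n '2p;4p'
```

```text
eef_pos: [488.6, -303.7, 260.1]
force: [0.7, -1.0, -1.1]
```

```bash
echo '[0,0,1,0,0,0,0,0,1.5,0,0,0,0,0,1.5,0,0,0]' | python3 steer.py|sed -n '2p;4p'
```

```text
eef_pos: [488.7, -303.7, 258.7]
force: [-0.2, -0.4, -1.6]
```

```bash
echo '[0,0,1,0,0,0,0,0,1.5,0,0,0,0,0,1.5,0,0,0]' | python3 steer.py|sed -n '2p;4p'
```

```text
eef_pos: [488.7, -303.8, 257.2]
force: [0.3, -0.5, -0.6]
```

```bash
echo '[0,0,1,0,0,0,0,0,1,0,0,0]' | python3 steer.py|sed -n '2p;4p'
```

```text
eef_pos: [488.7, -303.8, 256.5]
force: [-2.4, 0.2, 4.4]
```

Pad felt at TCP z≈257, about 20 mm below the mouth. Increasing to about 10 N.

```bash
echo '[0,0,1,0,0,0,0,0,1,0,0,0]' | python3 steer.py|sed -n '2p;4p'
```

```text
eef_pos: [488.7, -303.8, 255.8]
force: [-1.4, -0.3, 7.5]
```

```bash
echo '[0,0,0.7,0,0,0,0,0,0.7,0,0,0]' | python3 steer.py|sed -n '2p;4p'; echo '[0,0,0,0,0,0,0,0,0,0,0,0,0,0,0,0,0,0]' | python3 steer.py|sed -n '2p;4p'; python3 -c "
from rig import ctrl
print(ctrl.sense()['wrist_torque'])"
```

```text
eef_pos: [488.7, -303.9, 255.4]
force: [-1.8, 0.3, 9.5]
eef_pos: [488.7, -303.9, 255.5]
force: [-1.4, 0.0, 9.0]
[ 0.17001711  0.40712737 -0.01052757]
```

```bash
echo '[0,0,0.3,0,0,0,0,0,0.3,0,0,0,0,0,0.3,0,0,0,0,0,0.3,0,0,0,0,0,0.3,0,0,0,0,0,0.3,0,0,0,0,0,0.3,0,0,0,0,0,0.3,0,0,0]' | python3 steer.py|sed -n '2p;4p'; echo '[0,0,0,0,0,0,0,0,0,0,0,0,0,0,0,0,0,0,0,0,0,0,0,0]' | python3 steer.py|sed -n '1,4p'
```

```text
eef_pos: [488.8, -303.9, 255.3]
force: [-2.6, 0.4, 9.5]
time_s: 39.65
eef_pos: [488.8, -303.9, 255.3]
ee_rot: [0.001, 0.707, 0.707, -0.0]
force: [-2.5, 0.9, 10.3]
```

Pressed at about 10 N for more than 1 s. Now relax, release gently and withdraw.

```bash
echo '[0,0,-1,0,0,0,0,0,-2,0,0,0,0,0,-2.5,0,0,0,0,0,-2.5,0,0,0]' | python3 steer.py|sed -n '2p;4p'; echo '[0,0,0,0,0,0,0,0,0,0,0,0]' | python3 steer.py 0.24|sed -n '4,5p'; echo '[0,0,0,0,0,0,0,0,0,0,0,0,0,0,0,0,0,0]' | python3 steer.py 0.5|sed -n '4,5p'
echo '[0,0,-10,0,0,0,0,0,-30,0,0,0,0,0,-70,0,0,0,0,0,-115,0,0,0,0,0,-115,0,0,0,0,0,-115,0,0,0]' | python3 steer.py|sed -n '1,2p'
python3 - <<'E'
from h import *
from rig import ctrl
s=ctrl.sense(); c=ctrl.calibration("wrist"); im=ctrl.capture("wrist"); cv2.imwrite("pics/end_w.png",im[:,:,::-1])
print("nest pred base/top px",proj(c,(489,-303.3,35),True),proj(c,(489,-303.3,107),True))
m=cv2.inRange(cv2.cvtColor(im,cv2.COLOR_RGB2HSV),(8,60,60),(28,179,255))
for k in cv2.findContours(m,0,1)[0]:
    if cv2.contourArea(k)>60: print("tan",cv2.boundingRect(k))
im=ctrl.capture("scene"); cs=ctrl.calibration("scene")
print("dish",[proj(cs,(666,42,z)).round() for z in (6,78)],"orange down",[proj(cs,p).round() for p in ((478,-97.4,24.4),(478,-103.9,96))],"nest plug top",proj(cs,(489,-303,107)).round())
m=cv2.inRange(cv2.cvtColor(im,cv2.COLOR_RGB2HSV),(8,60,60),(28,255,255))[140:290]
for k in cv2.findContours(m.copy(),0,1)[0]:
    if cv2.contourArea(k)>30: x,y,w,h=cv2.boundingRect(k); print("scene tan",(x,y+140,w,h))
E
```

```text
eef_pos: [488.7, -303.8, 256.8]
force: [-0.3, 0.6, 2.6]
force: [0.6, -0.3, 0.7]
grip_width: 0.238
force: [-0.5, 0.4, 0.3]
grip_width: 0.5
time_s: 41.15
eef_pos: [488.5, -303.5, 373.1]
nest pred base/top px [275.2475616  191.42974398] [275.14078707 213.4134698 ]
tan (135, 381, 32, 25)
tan (261, 182, 29, 41)
tan (447, 102, 46, 51)
tan (257, 0, 23, 8)
dish [array([308., 252.]), array([310., 228.])] orange down [array([242., 186.]), array([237., 161.])] nest plug top [144. 162.]
scene tan (152, 253, 33, 33)
scene tan (23, 226, 30, 23)
scene tan (299, 223, 14, 32)
scene tan (360, 175, 80, 33)
scene tan (140, 159, 15, 26)
scene tan (231, 157, 20, 37)
scene tan (66, 140, 32, 16)
scene tan (23, 140, 30, 16)
```

The checks agree. The heavier plug is upright in the nest, the lighter one stands in the orange pan, and the dish and jar are unchanged. Handing in.

```bash
python3 -c "
from rig import ctrl
print(ctrl.finish_job())"
```

```text
the job is handed in; nothing more can be done
None
```

I handed the job in at about 41 s, with no verdict returned: the heavier plug (blue pan dropped) is pressed in the nest at about 10 N for over a second and released, and the lighter one stands in the orange pan; the first placement toppled onto the table and I stood that plug up again, with no load over about 10 N felt at the wrist and the dish plug, jar and washer left alone.

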